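# Seat a shielded board on the probe fixture with the hand press

## Task

Take the hand press from its grey rest and press its foot squarely on the middle of the shield can until the sprung board plate is fully down on its stop and level; keep it there for two seconds with a steady push of about 20 newtons (never above 40, which breaks the probes). Then let the plate spring back up, and stand the press gently upright in its rest and let go. Touch the board with the press only, and leave everything else on the bench where it is.

Things in the scene. Friction and masses are not known exactly. Their poses are not given: they have to be found in the camera images.
- press_centre (a point): the hand press, loose: a white round plastic foot (48 mm diameter, 10 mm thick, flat underside) with an upright black square handle (26 x 26 mm, 60 mm tall, orange band near its top) on its middle; 70 mm tall in all, about 0.25 kg (0.2 to 0.3). This point is on its axis, half-way up (35 mm above the underside); z up the handle, x and y square to the handle's flat sides
- press_foot (a point): centre of the underside of the press's foot, same axes as press_centre
- press: the whole press; origin at the centre of its underside, same axes
- rest: the rest of the press, fixed to the table: a shallow grey square tray, 100 x 100 mm outside, 90 x 90 mm inside, inner floor 5 mm and rim 13 mm above its origin (centre of its underside, on the table); axes along its sides, z up. It may stand on either side of the table
- fixture: the probe fixture, fixed to the table: a blue square frame 140 x 140 mm with a 100 x 100 mm opening, on levelling feet so that its height differs from day to day. Origin: centre of the underside of the frame, 12 to 24 mm above the table; the frame's upper face is 38 mm above this origin; axes along its sides, z up
- can_top (a point): centre of the top of the square steel shield can (44 x 44 mm, 3 mm above the green board) in the middle of the sprung plate in the fixture's opening; z square to the plate. It stands 7 to 15 mm above the frame's upper face; with the plate fully down, somewhere from 1 mm below to 3 mm above it
- plate: the sprung board plate with its can, 92 x 92 mm, 6 mm thick; origin 9 mm below can_top. Stiff in its guide: it starts tilted and 8 to 12 mm above a hard stop of unknown height. It rocks up to 0.1 rad about its origin, stays as tilted, and a flat foot levels it. Its springs resist with 0 to 10 N; on the stop the force climbs steeply with any further motion, so feel for it. Freed, it rises about 7 mm
- foam: bystander: white foam block, 100 x 70 x 45 mm
- solvent: bystander: capped bottle, 52 mm diameter, 115 mm tall
- puck: bystander: brass calibration puck, 36 mm diameter, 22 mm tall
- driver: bystander: screwdriver lying on the table, 160 mm long
- tray: bystander: small open blue tray, 110 x 80 x 28 mm
- adaptor: bystander: brass connector, 16 mm diameter, 22 mm tall, standing in the blue tray
- mouse: bystander: black computer mouse, 64 mm across, 31 mm tall
Things that resemble listed ones, but are neither listed nor needed, are in the scene too. What is shaped like the press but purple is not meant.

How it is judged (in metres and radians):
On the way, in this order (a step that is already met when the one before it is completed fails the run):
1. the press is lifted out of its rest (z of press_foot in the frame of rest above 0.03 m), for 0.1 s.
2. the plate is held down on its stop, level within 2 degrees, by the press's foot within 8 mm of the middle of the can, pushing with 14 to 27 N (the springs alone give 10 at most) (z of can_top in the frame of fixture below 0.0425 m and angle between can_top's own z axis and vertical below 0.035 rad and horizontal distance between press_foot and can_top below 0.008 m and contact force between press and plate between 14 and 27 N), for 1.5 s.
At the end, for the whole second after the job is handed in: the plate is let go and has sprung back up (can top more than 4.5 mm above the frame's upper face), and the press stands upright (within 3.4 degrees) and still on the floor of its rest, inside the rim, released (z of can_top in the frame of fixture above 0.0425 m and angle between press_centre's own z axis and vertical below 0.06 rad and x of press_foot in the frame of rest between -0.026 and 0.026 m and y of press_foot in the frame of rest between -0.026 and 0.026 m and z of press_foot in the frame of rest below 0.008 m and linear speed of press below 0.02 m/s); the robot touches nothing.
It fails at once if the press pushes on the plate or the fixture with more than 40 N (contact force between press and plate above 40 N or contact force between press and fixture above 40 N).
It fails at once if the hand or arm touches the fixture or its plate (contact force between any of the fingers, the arm and fixture above 1 N or contact force between any of the fingers, the arm and plate above 1 N).
It fails at once if the press is dropped or slammed into its rest (faster than 0.4 m/s within 10 mm of the rest's floor) (z of press_foot in the frame of rest below 0.015 m and horizontal distance between press_foot and rest below 0.06 m and linear speed of press above 0.4 m/s).
It fails at once if a bystander is moved by more than 15 mm (distance of any of foam, solvent, puck, driver, tray, adaptor, mouse from where it was at the start of the episode above 0.015 m).
It also fails if it takes over 58 s, if anything falls off the work surface, if the arm or the gripper's body presses on something with over 40 N, if the wrist force passes 120 N, or if a joint passes its speed limit or range.

## Robot

A 6-joint arm with a two-finger parallel gripper is mounted at the origin on the work surface. World frame = base frame: x ahead of the robot, y to its left, z up, the work surface at z = 0. Lengths are in mm, angles in rad, forces in N, time in s.
With the tool pointing down it reaches from about 400 to 925 mm from the base axis. Payload 12.5 kg.
Tool frame: the origin (TCP) lies on the centre line of the jaws, within the pads' length; the fingertips stand 14 mm ahead of it and the grasp point (between the pads) lies 5 mm behind it; z points along the fingers, x is the direction in which the jaws open and shut, and the axes are right-handed (so a half turn about z gives the same grasp; the last joint's range is limited). The gripper opens to 95 mm and grips with 3 to 60 N. Pads are 20 mm wide; open, the fingers measure 119 mm over their backs; the gripper's body (75 mm by 180 mm) begins 59 mm behind the grasp point.
Start: joints at [1.139, 0.491, 1.559, -0, 1.092, -0.106], TCP at [200.026, 592.148, 189.261] pointing down, gripper open.
Joint ranges: [-3.1, 3.1], [-0.84, 2.19], [0.05, 2.79], [-1.13, 4.28], [0.06, 2.93], [-2.69, 2.69]. Speed limits (rad/s): [2.22, 2.22, 2.79, 3.14, 3.14, 3.14].

## Interface

Orientations are given as [roll, pitch, yaw] about the fixed x, y, z axes, in that order (R = Rz(yaw) Ry(pitch) Rx(roll)).
In Python, from cell import state, read_camera, job_done gives the robot as it stands.
- The arm moves only by the shell command python3 -m handwheel 'ROWS'. ROWS is JSON, a list of rows, each an object of numbers: "hand": the finger opening in m, from 0 to 0.0951; "x", "y", "z": the shift along the world's x, y, z in m; "spin": the turn about the world's z in units of 5 degrees (1.0 is 5 degrees). In form: [{"hand": .., "x": .., "y": .., "z": .., "spin": ..}, ...]. A call has 1 to 20 rows; each row is the pose to reach, as a shift and turn from the pose commanded when the call began; what a row does not reach only later rows make up. A row lasts 1/12 s, in which the tool goes at most 41.7 mm and 7.16 degrees, less where a joint would pass 70% of its speed; a pose out of reach is approached as far as the arm can. A call with a gripper value outside its range is refused whole. The fingers move at their own pace and stop on an object; the grip force is fixed at half the most. Time passes only in rows, so rows that repeat a pose let the fingers close. It gives the time, the measured TCP pose, the force and the opening at its end, in the units of the state.
- state(): the state, without advancing time (a new reading comes with each control period).
- read_camera(name): name is "side" or "top" or "wrist"; returns a dict with "img" (420x560x3 uint8, red, green, blue), "fx", "fy", "cx", "cy" (pixels), "T" (4x4, takes a point from camera to world coordinates). Camera axes: x right, y down, z forward; pixel columns grow to the right and rows downward; lengths in mm; the calibration is good to about 2 mm. A picture is of the moment at which its call begins. There is no depth.
- job_done(): hands the job in, once; it reports no verdict.
The state is a dict: "t": time; "joints": joint angles; "qvel": joint speeds; "tau": joint torques, N m; "eef_pos": TCP position; "tcp_rot": TCP orientation; "ft_force": force on the tool from outside, world axes, zero at the start; "moment": the same for the moment, N m; "opening": opening from 0.0 (shut) to 1.0 (fully open).
Only numpy, scipy, OpenCV 4.12 (cv2) and the standard library are available. Lean on these libraries where they do the work, as an engineer would, in place of code of your own. Each camera call takes 0.05 s, during which the arm holds its last target. There are 200 camera calls.

## Working session

There is one attempt and no reset: what is moved stays moved. The work goes in short steps, Python scripts to look and compute and a shell command to move; the robot and the scene stay as the last step left them, time stands still between calls to the robot, and variables do not carry over. Pictures are saved under pics/ and viewed, about 8 in all and at most 12, crops included, and the job is handed in when it is done.

```bash
mkdir -p pics; ls; cat > h.py <<'E'
import numpy as np, cv2
from cell import state, read_camera, job_done
def snap(n,f):
    c=read_camera(n); cv2.imwrite('pics/'+f+'.png',c['img'][:,:,::-1]); 
    np.savez('pics/'+f+'.npz',**{k:np.array(c[k]) for k in c}); return c
def load(f): return np.load('pics/'+f+'.npz')
def crop(f,u0,u1,v0,v1,s): 
    im=cv2.imread('pics/'+f+'.png')[v0:v1,u0:u1]; cv2.imwrite('pics/%s_c%d.png'%(f,u0),cv2.resize(im,None,fx=s,fy=s,interpolation=cv2.INTER_CUBIC))
def onz(c,u,v,z):
    T=c['T']; d=T[:3,:3]@np.array([(u-c['cx'])/c['fx'],(v-c['cy'])/c['fy'],1]); o=T[:3,3]; return np.round(o+d*(z-o[2])/d[2],1)
def proj(c,p):
    T=c['T']; q=T[:3,:3].T@(np.array(p)-T[:3,3]); return np.round([c['fx']*q[0]/q[2]+c['cx'],c['fy']*q[1]/q[2]+c['cy']],1)
E
python3 - <<'E'
from h import *
a=snap('top','t0');b=snap('side','s0')
for c in(a,b):print(c['T'].round(2).tolist(),c['fx'],c['cx'])
E
```

```text
pics
[[-0.02, -0.99, 0.16, 359.97], [-1.0, 0.02, -0.0, -3.27], [0.0, -0.16, -0.99, 1383.16], [0.0, 0.0, 0.0, 1.0]] 483.186665832391 276.140737222527
[[-0.99, -0.08, 0.07, 501.93], [-0.1, 0.62, -0.77, 848.3], [0.02, -0.78, -0.63, 780.59], [0.0, 0.0, 0.0, 1.0]] 475.29605853828883 282.44275456928403
```

View pics/t0.png

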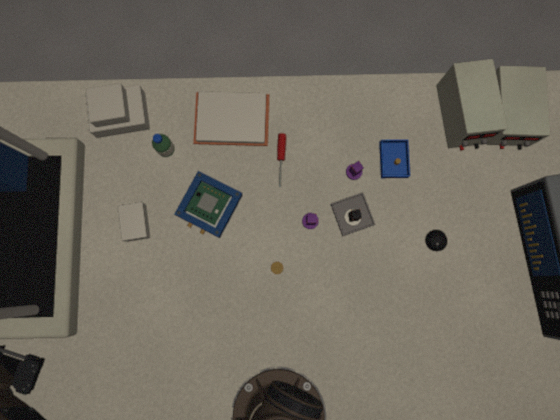

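View pics/s0.png

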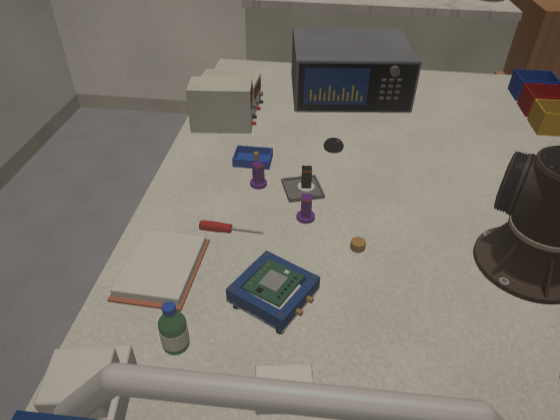

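The top view shows the grey rest at (352,214) with the black-handled white-footed press in it. Two purple look-alikes stand at (355,170) and (311,221), and the fixture is at (208,204). The press in the grey rest fits the description, since the others are purple. I'll confirm it in one enlarged composite.

```bash
python3 - <<'E'
from h import *
t=cv2.imread('pics/t0.png');s=cv2.imread('pics/s0.png')
def c(i,u,v,w,h,k):return cv2.resize(i[v:v+h,u:u+w],None,fx=k,fy=k,interpolation=cv2.INTER_CUBIC)
a=np.hstack([c(t,322,184,66,60,6),c(t,170,168,66,60,6)*1]) # 396x360
b=np.hstack([c(s,265,155,99,60,4),c(s,222,246,99,60,4)])
a=np.vstack([a,b]);print(a.shape)
cv2.imwrite('pics/comp.png',cv2.convertScaleAbs(a,alpha=1.4))
E
```

```text
(600, 792, 3)
```

View pics/comp.png

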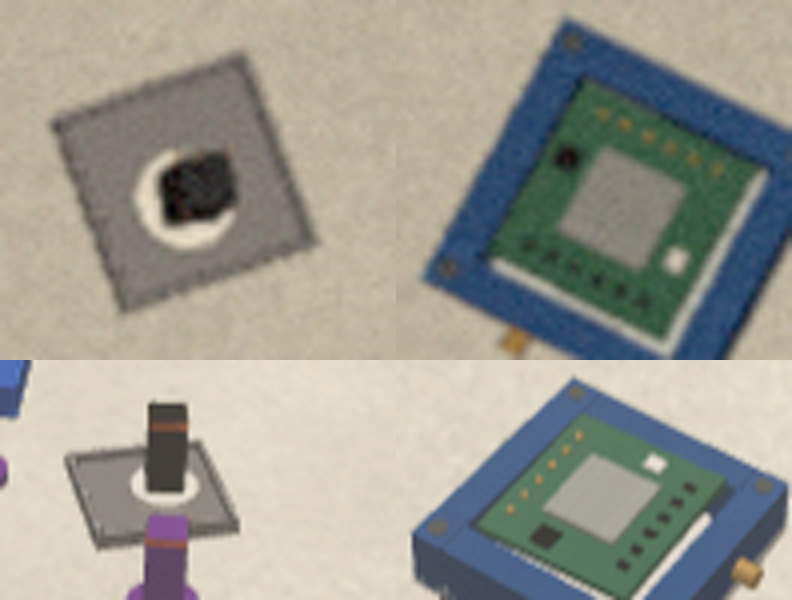

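The crop confirms it: the black handle with an orange band on a white foot stands in the grey tray. The top-view foot centre is about (353.2,217.3) and the can centre about (207.8,202.8).

```bash
python3 - <<'E'
from h import *
c=load('t0');s=load('s0')
f=lambda x,y:(322+x/6,184+y/6)
print('foot',onz(c,*f(187,200),15),'handle',onz(c,*f(205,178),75))
R=np.array([onz(c,*f(*p),13) for p in[(245,55),(316,243),(123,312),(52,122)]]);print(R,R.mean(0),np.degrees(np.arctan2(*(R[0]-R[3])[[1,0]])),np.degrees(np.arctan2(*(R[1]-R[2])[[1,0]])))
g=lambda x,y:(170+(x-396)/6,168+y/6)
for z in(60,68,77):
  C=np.array([onz(c,*g(*p),z) for p in[(608,148),(685,188),(640,270),(560,230)]]);print(z,C.mean(0),proj(s,C.mean(0)),[np.degrees(np.arctan2(*(C[i]-C[j])[[1,0]])).round(1) for i,j in((0,1),(3,2),(0,3),(1,2))])
su=lambda x,y:(222+(x-396)/4,246+(y-360)/4)
print('side can px',su(602,498)); print('side foot px',(265+165/4,155+(487-360)/4),proj(s,onz(c,*f(187,200),15)))
print(state()['eef_pos'],state()['tcp_rot'],state()['opening'])
E
```

```text
foot [ 535.6 -227.1   15. ] handle [ 537.8 -226.    75. ]
[[ 605.4 -258.6   13. ]
 [ 513.9 -287.8   13. ]
 [ 483.1 -194.6   13. ]
 [ 574.9 -164.6   13. ]] [ 544.325 -226.4     13.   ] -72.02340763507843 -71.71272038493814
60 [579.25 181.3   60.  ] [273.1 280.7] [np.float64(61.2), np.float64(62.3), np.float64(-30.2), np.float64(-28.9)]
68 [577.95  180.175  68.   ] [273.8 277.6] [np.float64(61.3), np.float64(62.1), np.float64(-30.3), np.float64(-28.8)]
77 [576.45  178.925  77.   ] [274.6 274.2] [np.float64(61.1), np.float64(62.3), np.float64(-30.2), np.float64(-28.8)]
side can px (273.5, 280.5)
side foot px (306.25, 186.75) [306.2 185. ]
[199.90583702 591.91354023 188.72478465] [-3.14149652e+00  9.61737528e-04  1.24505561e+00] 1.000683287102788
```

```bash
python3 -m handwheel '[{"x":0.3,"y":-0.29,"z":0.02,"hand":0.095},{"x":0.3,"y":-0.29,"z":0.02},{"x":0.3,"y":-0.29,"z":0.02},{"x":0.3,"y":-0.29,"z":0.02},{"x":0.3,"y":-0.29,"z":0.02},{"x":0.3,"y":-0.29,"z":0.02},{"x":0.3,"y":-0.29,"z":0.02},{"x":0.3,"y":-0.29,"z":0.02},{"x":0.3,"y":-0.29,"z":0.02},{"x":0.3,"y":-0.29,"z":0.02},{"x":0.336,"y":-0.82,"z":0.02,"spin":-12},{"x":0.336,"y":-0.82,"z":0.02,"spin":-12},{"x":0.336,"y":-0.82,"z":0.02,"spin":-12},{"x":0.336,"y":-0.82,"z":0.02,"spin":-12},{"x":0.336,"y":-0.82,"z":0.02,"spin":-12},{"x":0.336,"y":-0.82,"z":0.02,"spin":-12},{"x":0.336,"y":-0.82,"z":0.02,"spin":-12},{"x":0.336,"y":-0.82,"z":0.02,"spin":-12},{"x":0.336,"y":-0.82,"z":0.02,"spin":-12},{"x":0.336,"y":-0.82,"z":0.02,"spin":-12}]'
```

```text
invalid input
```

```bash
python3 -m handwheel '[{"hand":0.095,"x":0.3,"y":-0.29,"z":0.02,"spin":0},{"hand":0.095,"x":0.3,"y":-0.29,"z":0.02,"spin":0},{"hand":0.095,"x":0.3,"y":-0.29,"z":0.02,"spin":0},{"hand":0.095,"x":0.3,"y":-0.29,"z":0.02,"spin":0},{"hand":0.095,"x":0.3,"y":-0.29,"z":0.02,"spin":0},{"hand":0.095,"x":0.3,"y":-0.29,"z":0.02,"spin":0},{"hand":0.095,"x":0.3,"y":-0.29,"z":0.02,"spin":0},{"hand":0.095,"x":0.3,"y":-0.29,"z":0.02,"spin":0},{"hand":0.095,"x":0.3,"y":-0.29,"z":0.02,"spin":0},{"hand":0.095,"x":0.3,"y":-0.29,"z":0.02,"spin":0},{"hand":0.095,"x":0.336,"y":-0.82,"z":0.02,"spin":-12},{"hand":0.095,"x":0.336,"y":-0.82,"z":0.02,"spin":-12},{"hand":0.095,"x":0.336,"y":-0.82,"z":0.02,"spin":-12},{"hand":0.095,"x":0.336,"y":-0.82,"z":0.02,"spin":-12},{"hand":0.095,"x":0.336,"y":-0.82,"z":0.02,"spin":-12},{"hand":0.095,"x":0.336,"y":-0.82,"z":0.02,"spin":-12},{"hand":0.095,"x":0.336,"y":-0.82,"z":0.02,"spin":-12},{"hand":0.095,"x":0.336,"y":-0.82,"z":0.02,"spin":-12},{"hand":0.095,"x":0.336,"y":-0.82,"z":0.02,"spin":-12},{"hand":0.095,"x":0.336,"y":-0.82,"z":0.02,"spin":-12}]'
```

```text
t: 1.77
eef_pos: [527.7, -114.9, 209.2]
tcp_rot: [-3.141, 0.0, 0.194]
ft_force: [0.8, 0.6, 0.3]
opening: 1.002
```

```bash
python3 -m handwheel '[{"hand":0.095,"x":0.007,"y":-0.04,"z":0,"spin":0},{"hand":0.095,"x":0.007,"y":-0.08,"z":0,"spin":0},{"hand":0.095,"x":0.007,"y":-0.09,"z":0,"spin":0},{"hand":0.095,"x":0.007,"y":-0.09,"z":0,"spin":0},{"hand":0.095,"x":0.007,"y":-0.09,"z":0,"spin":0}]'; python3 - <<'E'
from h import *
c=snap('wrist','w1');print(c['T'].round(2).tolist(),c['fx'],c['cx'],state()['eef_pos'],state()['tcp_rot'],state()['ft_force'])
E
```

```text
t: 2.18
eef_pos: [534.7, -202.6, 208.8]
tcp_rot: [-3.141, 0.001, 0.197]
ft_force: [-0.7, 1.4, 0.7]
opening: 0.998
[[0.98, 0.19, 0.05, 521.93], [0.2, -0.95, -0.23, -138.27], [-0.0, 0.24, -0.97, 404.18], [0.0, 0.0, 0.0, 1.0]] 359.30176662398924 282.15666411635755 [ 534.80324908 -201.8652345   209.01446809] [-3.14090275e+00  4.27822706e-04  1.97810824e-01] [ 0.27676223  0.48153837 -0.79181064]
```

View pics/w1.png

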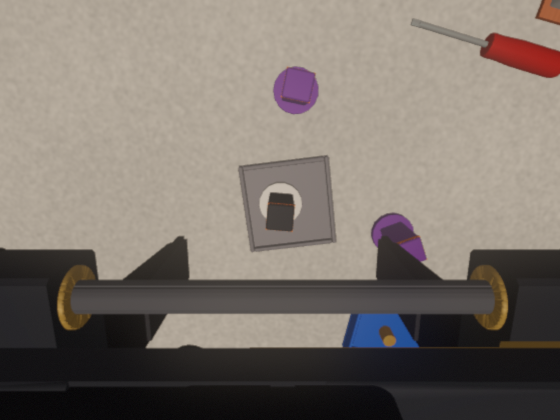

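The wrist view shows the rest (corners (240,167), (328,157), (335,241), (252,250)), the foot centre at about (281,203) and the handle top at about (280,219). I'll enlarge it once to get the handle's yaw.

```bash
python3 - <<'E'
from h import *
crop('w1',245,325,170,240,8)
p='pics/w1_c245.png';cv2.imwrite(p,cv2.convertScaleAbs(cv2.imread(p),alpha=1.8))
E
```

```text
(no output)
```

View pics/w1_c245.png

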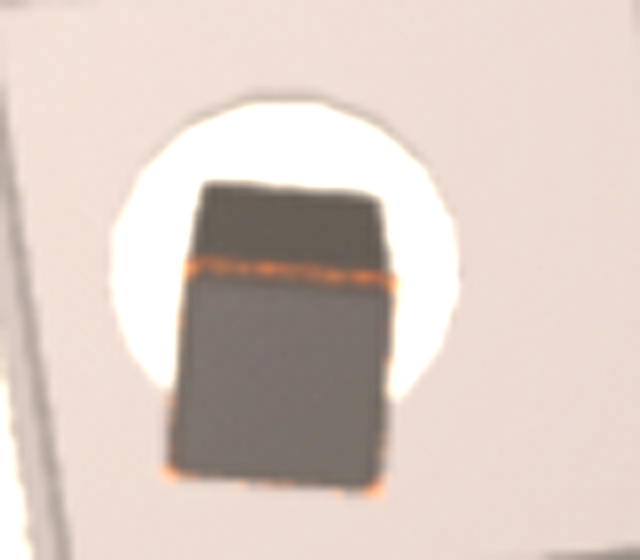

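```bash
python3 - <<'E'
from h import *
c=load('w1');f=lambda x,y:(245+x/8,170+y/8)
H=np.array([onz(c,*f(*p),75) for p in[(190,268),(395,281),(381,490),(168,472)]]);print(H,H.mean(0),[np.degrees(np.arctan2(*(H[i]-H[j])[[1,0]])).round(1) for i,j in((1,0),(2,3),(0,3),(1,2))])
for p in((112,265),(460,272),(286,95)):print(onz(c,*f(*p),15))
print('foot',(onz(c,*f(112,265),15)+onz(c,*f(460,272),15))/2)
R=np.array([onz(c,*p,13) for p in[(240,167),(328,157),(335,241),(252,250)]]);print(R,R.mean(0))
E
```

```text
[[ 524.  -214.1   75. ]
 [ 547.9 -211.    75. ]
 [ 551.5 -236.4   75. ]
 [ 526.1 -239.2   75. ]] [ 537.375 -225.175   75.   ] [np.float64(7.4), np.float64(6.3), np.float64(94.8), np.float64(98.1)]
[ 513.6 -229.7   15. ]
[ 561.2 -221.2   15. ]
[ 532.7 -201.6   15. ]
foot [ 537.4  -225.45   15.  ]
[[ 486.  -194.5   13. ]
 [ 577.6 -165.2   13. ]
 [ 607.  -256.9   13. ]
 [ 515.7 -286.2   13. ]] [ 546.575 -225.7     13.   ]
```

```bash
python3 -m handwheel '[{"hand":0.095,"x":0.003,"y":-0.023,"z":-0.03,"spin":-0.9},{"hand":0.095,"x":0.003,"y":-0.023,"z":-0.07,"spin":-0.9},{"hand":0.095,"x":0.003,"y":-0.023,"z":-0.105,"spin":-0.9},{"hand":0.095,"x":0.003,"y":-0.023,"z":-0.135,"spin":-0.9},{"hand":0.095,"x":0.003,"y":-0.023,"z":-0.155,"spin":-0.9},{"hand":0.095,"x":0.003,"y":-0.023,"z":-0.161,"spin":-0.9},{"hand":0.095,"x":0.003,"y":-0.023,"z":-0.161,"spin":-0.9},{"hand":0.095,"x":0.003,"y":-0.023,"z":-0.161,"spin":-0.9},{"hand":0.095,"x":0.003,"y":-0.023,"z":-0.161,"spin":-0.9}]'; python3 - <<'E'
from h import *
print(state())
E
python3 -m handwheel '[{"hand":0.01,"x":0,"y":0,"z":0,"spin":0},{"hand":0.01,"x":0,"y":0,"z":0,"spin":0},{"hand":0.01,"x":0,"y":0,"z":0,"spin":0},{"hand":0.01,"x":0,"y":0,"z":0,"spin":0},{"hand":0.01,"x":0,"y":0,"z":0,"spin":0},{"hand":0.01,"x":0,"y":0,"z":0,"spin":0},{"hand":0.01,"x":0,"y":0,"z":0,"spin":0},{"hand":0.01,"x":0,"y":0,"z":0,"spin":0},{"hand":0.01,"x":0,"y":0,"z":0,"spin":0},{"hand":0.01,"x":0,"y":0,"z":0,"spin":0},{"hand":0.01,"x":0,"y":0,"z":0,"spin":0},{"hand":0.01,"x":0,"y":0,"z":0,"spin":0}]'
```

```text
t: 2.98
eef_pos: [538.9, -225.6, 49.9]
tcp_rot: [3.14, -0.002, 0.12]
ft_force: [0.7, 0.7, 0.0]
opening: 1.0
{'t': 2.9833, 'joints': array([-5.09503404e-01,  6.05223037e-01,  1.79451318e+00,  6.65172034e-05,
        7.39389534e-01, -6.29633942e-01]), 'qvel': array([-0.00768318, -0.00335747, -0.00027682, -0.00090536, -0.00474936,
       -0.00265863]), 'tau': array([ 1.54744727e-01, -5.99520564e+01, -1.80373031e+01,  3.40614456e-02,
        8.07476090e-02,  5.09790712e-03]), 'eef_pos': array([ 538.92802272, -225.59958957,   49.88826255]), 'tcp_rot': array([ 3.14017635e+00, -2.02031729e-03,  1.20082876e-01]), 'ft_force': array([0.65211797, 0.74791072, 0.00689734]), 'moment': array([-0.09773046, -0.00554012, -0.0544244 ]), 'opening': 1.0001803523544877}
t: 3.98
eef_pos: [537.9, -225.8, 48.2]
tcp_rot: [-3.142, 0.0, 0.119]
ft_force: [-0.9, -0.7, -0.3]
opening: 0.265
```

```bash
python3 -m handwheel '[{"hand":0.01,"x":0,"y":0,"z":0.015,"spin":0},{"hand":0.01,"x":0,"y":0,"z":0.04,"spin":0},{"hand":0.01,"x":0,"y":0,"z":0.07,"spin":0},{"hand":0.01,"x":0,"y":0,"z":0.1,"spin":0},{"hand":0.01,"x":0.005,"y":0.03,"z":0.12,"spin":0},{"hand":0.01,"x":0.01,"y":0.065,"z":0.12,"spin":0},{"hand":0.01,"x":0.015,"y":0.1,"z":0.12,"spin":0},{"hand":0.01,"x":0.02,"y":0.135,"z":0.12,"spin":0},{"hand":0.01,"x":0.02,"y":0.17,"z":0.12,"spin":0},{"hand":0.01,"x":0.025,"y":0.205,"z":0.12,"spin":0},{"hand":0.01,"x":0.03,"y":0.24,"z":0.12,"spin":0},{"hand":0.01,"x":0.035,"y":0.275,"z":0.12,"spin":0},{"hand":0.01,"x":0.037,"y":0.305,"z":0.12,"spin":0},{"hand":0.01,"x":0.037,"y":0.33,"z":0.12,"spin":0},{"hand":0.01,"x":0.037,"y":0.341,"z":0.12,"spin":0},{"hand":0.01,"x":0.037,"y":0.341,"z":0.12,"spin":0},{"hand":0.01,"x":0.037,"y":0.341,"z":0.12,"spin":0},{"hand":0.01,"x":0.037,"y":0.341,"z":0.12,"spin":0}]'; python3 - <<'E'
from h import *
c=snap('wrist','w2');print(state()['eef_pos'],state()['tcp_rot'],state()['ft_force'],proj(c,[579,181,62]))
E
```

```text
t: 5.48
eef_pos: [575.0, 114.2, 168.1]
tcp_rot: [3.141, 0.0, 0.119]
ft_force: [-0.6, 0.2, -1.9]
opening: 0.262
[575.06083453 114.00143707 168.17155257] [3.14137910e+00 1.88092450e-04 1.18127566e-01] [-0.04174561  0.15699867 -2.53730505] [296.8 121.1]
```

View pics/w2.png

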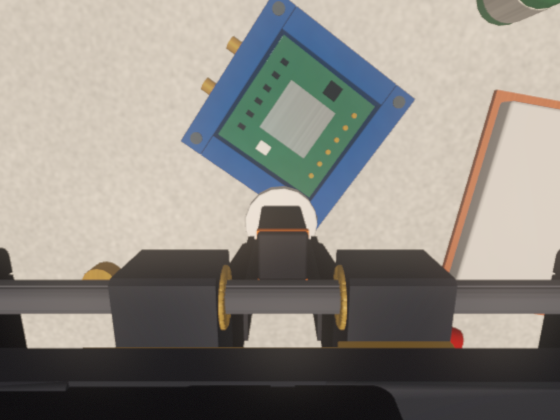

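The wrist view shows the can with corners (293,81), (335,114), (304,158), (261,124), and the held press with its foot edges at x = 246 and 317, top edge at y = 187. I'll triangulate the can and check where the foot sits in the grip.

```bash
python3 - <<'E'
from h import *
from scipy.optimize import least_squares as ls
cs=[load('t0'),load('s0'),load('w2')];px=[(207.8,202.8),(273.5,280.5),(298.3,119.3)]
for sel in([0,1,2],[1,2],[0,2]):
  r=ls(lambda p:np.concatenate([(proj(cs[i],p)-px[i]) for i in sel]),[579,181,62],diff_step=1e-3);print(sel,r.x.round(1),r.fun.round(1))
for z in(58,62,66,70):print(z,onz(cs[2],298.3,119.3,z))
w=cs[2]
for z in (125,135): 
  a=np.linspace(0,2*np.pi,73);e=np.array([proj(w,[575+24*np.cos(t),114.1+24*np.sin(t),z]) for t in a]);print(z,e.min(0),e.max(0))
E
```

```text
[0, 1, 2] [579.9 182.4  62.1] [-0.4 -0.3 -0.8 -0.2 -0.2  0.1]
[1, 2] [579.8 182.6  62.3] [-0.7 -0.2 -0.3 -0.1]
[0, 2] [579.9 182.4  62. ] [-0.4 -0.3 -0.1  0.1]
58 [580.2 182.6  58. ]
62 [580.1 182.5  62. ]
66 [579.9 182.5  66. ]
70 [579.7 182.5  70. ]
125 [247.2 185.4] [317.  252.6]
135 [245.8 188.1] [318.4 257.9]
```

```bash
python3 -m handwheel '[{"hand":0.01,"x":0.003,"y":0.03,"z":0,"spin":0},{"hand":0.01,"x":0.005,"y":0.055,"z":-0.01,"spin":0},{"hand":0.01,"x":0.005,"y":0.068,"z":-0.025,"spin":0},{"hand":0.01,"x":0.005,"y":0.0685,"z":-0.04,"spin":0},{"hand":0.01,"x":0.005,"y":0.0685,"z":-0.05,"spin":0},{"hand":0.01,"x":0.005,"y":0.0685,"z":-0.055,"spin":0},{"hand":0.01,"x":0.005,"y":0.0685,"z":-0.055,"spin":0},{"hand":0.01,"x":0.005,"y":0.0685,"z":-0.055,"spin":0},{"hand":0.01,"x":0.005,"y":0.0685,"z":-0.055,"spin":0},{"hand":0.01,"x":0.005,"y":0.0685,"z":-0.055,"spin":0}]'; python3 - <<'E'
from h import *
c=snap('wrist','w3');snap('side','s3');cv2.imwrite('pics/p3.png',np.hstack([cv2.resize(cv2.imread('pics/w3.png')[90:300,180:390],None,fx=1.9,fy=1.9),cv2.resize(cv2.imread('pics/s3.png')[200:340,205:345],(399,399))]))
print(state()['eef_pos'],state()['ft_force'])
E
```

```text
t: 6.37
eef_pos: [580.5, 183.4, 114.1]
tcp_rot: [-3.142, -0.001, 0.119]
ft_force: [0.0, -0.1, -2.5]
opening: 0.263
[580.33206615 183.58187318 113.87527344] [-0.33746234 -0.58919083 -1.75609839]
```

View pics/p3.png

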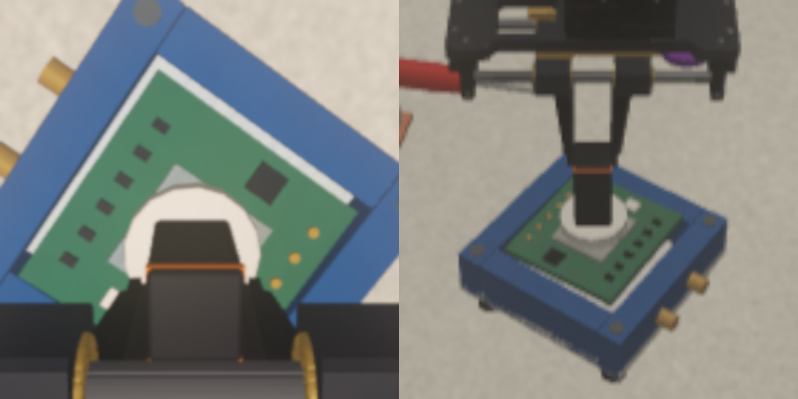

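The foot hovers over the middle of the can in both views, about 9 mm up. I'll feel downwards now.

```bash
python3 -m handwheel '[{"hand":0.01,"x":0,"y":-0.001,"z":-0.0015,"spin":0},{"hand":0.01,"x":0,"y":-0.001,"z":-0.003,"spin":0},{"hand":0.01,"x":0,"y":-0.001,"z":-0.0045,"spin":0},{"hand":0.01,"x":0,"y":-0.001,"z":-0.006,"spin":0},{"hand":0.01,"x":0,"y":-0.001,"z":-0.0075,"spin":0},{"hand":0.01,"x":0,"y":-0.001,"z":-0.009,"spin":0},{"hand":0.01,"x":0,"y":-0.001,"z":-0.009,"spin":0}]'; python3 -m handwheel '[{"hand":0.01,"x":0,"y":0,"z":-0.001,"spin":0},{"hand":0.01,"x":0,"y":0,"z":-0.002,"spin":0},{"hand":0.01,"x":0,"y":0,"z":-0.003,"spin":0},{"hand":0.01,"x":0,"y":0,"z":-0.003,"spin":0}]';python3 -m handwheel '[{"hand":0.01,"x":0,"y":0,"z":-0.001,"spin":0},{"hand":0.01,"x":0,"y":0,"z":-0.002,"spin":0},{"hand":0.01,"x":0,"y":0,"z":-0.002,"spin":0}]'
```

```text
t: 7.05
eef_pos: [580.0, 182.7, 104.1]
tcp_rot: [3.142, 0.0, 0.119]
ft_force: [-0.6, -0.2, 0.0]
opening: 0.26
t: 7.38
eef_pos: [580.1, 182.8, 101.3]
tcp_rot: [-3.142, -0.0, 0.119]
ft_force: [-1.4, -0.7, 3.8]
opening: 0.263
t: 7.63
eef_pos: [580.1, 182.7, 99.4]
tcp_rot: [-3.142, -0.0, 0.119]
ft_force: [-2.8, 0.9, 4.6]
opening: 0.266
```

```bash
python3 -m handwheel '[{"hand":0.01,"x":0,"y":0,"z":-0.001,"spin":0},{"hand":0.01,"x":0,"y":0,"z":-0.001,"spin":0}]'; python3 -m handwheel '[{"hand":0.01,"x":0,"y":0,"z":-0.001,"spin":0},{"hand":0.01,"x":0,"y":0,"z":-0.001,"spin":0}]'
```

```text
t: 7.8
eef_pos: [580.5, 182.8, 99.2]
tcp_rot: [-3.141, -0.001, 0.119]
ft_force: [-3.7, -0.5, 12.2]
opening: 0.26
t: 7.97
eef_pos: [580.8, 182.9, 99.0]
tcp_rot: [-3.141, -0.003, 0.119]
ft_force: [-4.1, -0.8, 17.4]
opening: 0.262
```

```bash
python3 -m handwheel '[{"hand":0.01,"x":0,"y":0,"z":-0.0005,"spin":0},{"hand":0.01,"x":0,"y":0,"z":-0.0005,"spin":0}]'
```

```text
t: 8.13
eef_pos: [580.9, 182.9, 98.9]
tcp_rot: [-3.141, -0.003, 0.119]
ft_force: [-4.9, -1.7, 22.3]
opening: 0.265
```

```bash
python3 - <<'E'
from h import *
c=snap('wrist','w4');snap('side','s4');cv2.imwrite('pics/p4.png',np.hstack([cv2.resize(cv2.imread('pics/w4.png')[90:300,180:390],None,fx=1.9,fy=1.9),cv2.resize(cv2.imread('pics/s4.png')[232:332,215:315],(399,399),interpolation=cv2.INTER_CUBIC)]))
print(state()['eef_pos'],state()['ft_force'],state()['moment'])
E
```

```text
[580.91588516 182.91637632  98.92993871] [-4.53882873 -1.36643086 21.30784482] [-0.34216268  1.3326949   0.00178336]
```

View pics/p4.png

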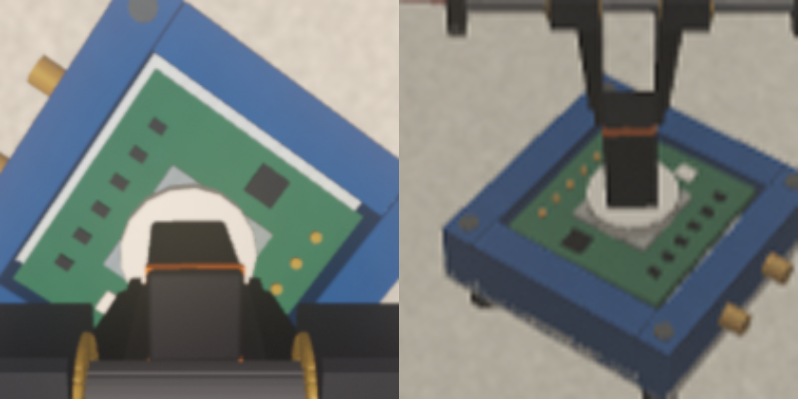

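Contact began near TCP z 107 (fitted from about 0.9 N/mm), and the stiff stop is at 99.2, which is about 8 mm of travel as expected. The board looks flush with the frame and the foot is centred. Contact is now about 24 N, so I'll ease off to about 20 N and hold.

```bash
python3 -m handwheel '[{"hand":0.01,"x":0,"y":0,"z":0.0004,"spin":0},{"hand":0.01,"x":0,"y":0,"z":0.0004,"spin":0},{"hand":0.01,"x":0,"y":0,"z":0.0004,"spin":0}]'; python3 -m handwheel '[{"hand":0.01,"x":0,"y":0,"z":0,"spin":0},{"hand":0.01,"x":0,"y":0,"z":0,"spin":0},{"hand":0.01,"x":0,"y":0,"z":0,"spin":0},{"hand":0.01,"x":0,"y":0,"z":0,"spin":0},{"hand":0.01,"x":0,"y":0,"z":0,"spin":0},{"hand":0.01,"x":0,"y":0,"z":0,"spin":0},{"hand":0.01,"x":0,"y":0,"z":0,"spin":0},{"hand":0.01,"x":0,"y":0,"z":0,"spin":0},{"hand":0.01,"x":0,"y":0,"z":0,"spin":0},{"hand":0.01,"x":0,"y":0,"z":0,"spin":0},{"hand":0.01,"x":0,"y":0,"z":0,"spin":0},{"hand":0.01,"x":0,"y":0,"z":0,"spin":0}]'
```

```text
t: 8.48
eef_pos: [580.8, 182.9, 99.0]
tcp_rot: [-3.141, -0.003, 0.119]
ft_force: [-4.3, -0.2, 19.3]
opening: 0.266
t: 9.48
eef_pos: [580.8, 182.9, 99.0]
tcp_rot: [-3.141, -0.003, 0.119]
ft_force: [-4.3, -1.5, 19.0]
opening: 0.262
```

```bash
python3 - <<'E'
from h import *
F=[];M=[]
for i in range(6):
    c=snap('side','s5');s=state();F.append(s['ft_force']);M.append(s['moment'])
print(np.mean(F,0),np.mean(M,0),s['t'])
cv2.imwrite('pics/p5.png',cv2.resize(cv2.imread('pics/s5.png')[238:322,218:330],(800,600),interpolation=cv2.INTER_CUBIC))
E
```

```text
[-3.99717081 -0.72833453 19.23643126] [-0.32597213  1.17830533  0.02488647] 9.7833
```

View pics/p5.png

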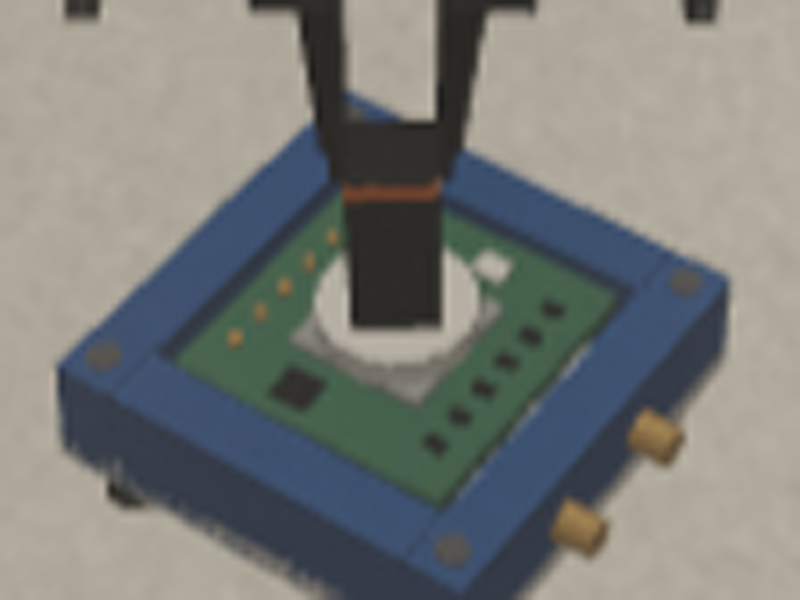

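```bash
python3 - <<'E'
from h import *
from scipy.optimize import least_squares as ls
from scipy.spatial.transform import Rotation as Rn
s=load('s5');P=lambda a:np.array(a)*[112/800,84/600]+[218,238]
fr=P([(60,370),(465,592),(728,282),(350,95)]);bd=P([(178,360),(440,505),(622,292)]);cn=P([(293,335),(420,405),(500,305)])
def pr(p):
    T=s['T'];q=(np.array(p)-T[:3,3])@T[:3,:3];return np.c_[s['fx']*q[:,0]/q[:,2]+s['cx'],s['fy']*q[:,1]/q[:,2]+s['cy']]
# order left(+x+y..) find by side-projection
def sq(h,yaw,z):
    c=np.array([[h,h,z],[h,-h,z],[-h,-h,z],[-h,h,z]],float);return c
ctr=np.array([580,182.5,55.])
def pts(h,z,x,R): return np.array(x)+R.apply(sq(h,0,z))
def order(q): # left,bottom,right,top
    return [q[:,0].argmin(),q[:,1].argmax(),q[:,0].argmax(),q[:,1].argmin()]
R0=Rn.from_euler('z',np.radians(-29.5));o=order(pr(pts(70,0,ctr,R0)))
def full(p,mode):
    R=Rn.from_euler('zyx',[p[3],p[4],p[5]])
    if mode: return (pr(pts(70,0,p[:3],R))[o]-fr).ravel()
    return np.r_[(pr(pts(46,-3,p[:3],R))[o][:3]-bd).ravel(),(pr(pts(22,0,p[:3],R))[o][:3]-cn).ravel()]
for m in(1,0):
    r=ls(full,[*ctr,np.radians(-29.5),0,0],args=(m,));J=np.linalg.inv(r.jac.T@r.jac)
    print('frame' if m else 'board',r.x[:3].round(1),np.degrees(r.x[3:]).round(1),r.fun.round(1),'sd per .3px deg',np.degrees(.3*np.sqrt(np.diag(J))[3:]).round(1))
E
```

```text
frame [577.9 173.2  43. ] [-28.5   0.4   0.2] [ 0.3 -0.1 -0.2  0.1  0.3 -0.  -0.4  0.1] sd per .3px deg [0.3 0.5 0.5]
board [577.8 178.   50.4] [-28.4   1.3  -3. ] [-0.1  0.   0.   0.1 -0.5  0.1  0.1  0.1 -0.2 -0.2  0.7 -0.2] sd per .3px deg [0.5 0.9 1. ]
```

```bash
python3 - <<'E'
from h import *
im=cv2.imread('pics/w4.png')[70:264,150:410];cv2.imwrite('pics/p6.png',cv2.resize(im,(780,582),interpolation=cv2.INTER_CUBIC))
E
```

```text
(no output)
```

View pics/p6.png

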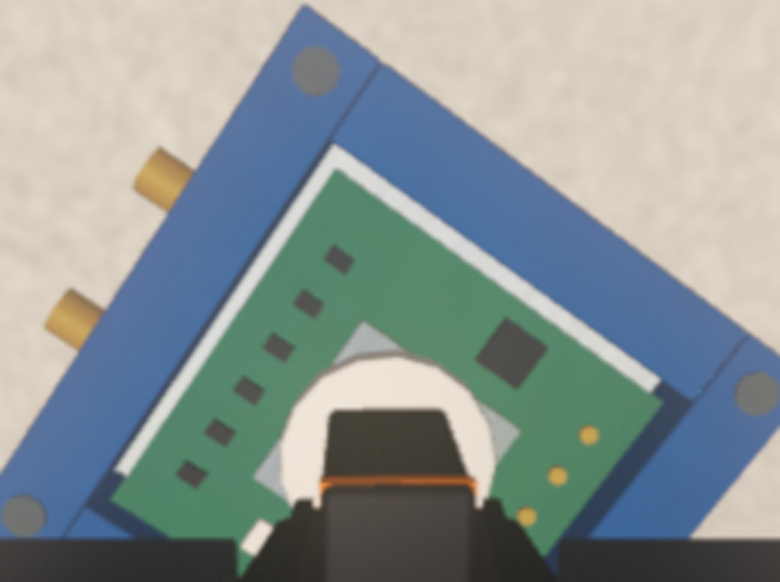

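```bash
cat > fit.py <<'E'
from h import *
from scipy.optimize import least_squares as ls
from scipy.spatial.transform import Rotation as Rn
s,w=load('s5'),load('w4')
S=lambda a:np.array(a)*[112/800,84/600]+[218,238]; W=lambda a:np.array(a)/3+[150,70]
def pr(c,p):
    T=c['T'];q=(np.array(p)-T[:3,3])@T[:3,:3];return np.c_[c['fx']*q[:,0]/q[:,2]+c['cx'],c['fy']*q[:,1]/q[:,2]+c['cy']]
sq=lambda h,z:np.array([[h,h,z],[h,-h,z],[-h,-h,z],[-h,h,z]],float)
Y0=np.radians(-29.5);C0=np.array([580,182.5,0.])
def od(c,ks):
    q=pr(c,C0+Rn.from_euler('z',Y0).apply(sq(46,56)));d=dict(l=q[:,0].argmin(),b=q[:,1].argmax(),r=q[:,0].argmax(),t=q[:,1].argmin());return [d[k] for k in ks]
obs=[ # cam, nuisance idx, half, z, kind, corners, px
 (s,0,70,0,'f',od(s,'lbrt'),S([(60,370),(465,592),(728,282),(350,95)])),
 (w,1,70,0,'f',od(w,'t'),W([(305,5)])),
 (w,1,50,0,'f',od(w,'ltr'),W([(88,507),(332,143),(692,402)])),
 (s,0,46,-3,'p',od(s,'lbr'),S([(178,360),(440,505),(622,292)])),
 (s,0,22,0,'p',od(s,'lbr'),S([(293,335),(420,405),(500,305)])),
 (w,1,46,-3,'p',od(w,'ltr'),W([(108,497),(338,168),(663,400)])),
 (w,1,22,0,'p',od(w,'ltr'),W([(253,476),(362,321),(520,430)]))]
# p: fx fy fz yaw | px py pz tx ty | ft tx ty | du dv x2
def res(p,free):
    Rf=Rn.from_euler('xyz',[p[9]*free,p[10]*free,p[3]]);Rp=Rn.from_euler('xyz',[p[7],p[8],p[3]]);o=[]
    for c,n,h,z,k,i,px in obs:
        X=(p[:3]+Rf.apply(sq(h,z))) if k=='f' else (np.array([p[0]+p[4],p[1]+p[5],p[6]])+Rp.apply(sq(h,z)))
        o.append(((pr(c,X)[i]+p[11+2*n:13+2*n]-px)/.4).ravel())
    return np.r_[tuple(o)+(p[4:6]/1.,p[11:]/1.5,p[9:11]/.05,(p[2]-56)/6)]
if __name__=='__main__':
  for free in(0,1):
    r=ls(res,[580,182.5,56,Y0,0,0,58,0,0,0,0,0,0,0,0],args=(free,));sd=np.sqrt(np.diag(np.linalg.inv(r.jac.T@r.jac)))
    print('fix',r.x[:3].round(1),'plate off',r.x[4:7].round(1),'tilt x,y deg',np.degrees(r.x[7:9]).round(2),'+-',np.degrees(sd[7:9]).round(2),'frame tilt',np.degrees(r.x[9:11]).round(2),'duv',r.x[11:].round(1),'rms px',.4*np.sqrt(np.mean(r.fun[:44]**2)).round(2),'sdz',sd[[2,6]].round(1))
E
python3 fit.py
```

```text
fix [579.5 180.5  54.7] plate off [-0.1  0.8 56.6] tilt x,y deg [-2.85 -0.05] +- [0.79 0.76] frame tilt [-0.  0.] duv [ 1.   1.1 -0.5 -1. ] rms px 0.41200000000000003 sdz [0.5 0.6]
fix [579.3 180.5  54.5] plate off [-0.2  0.8 56.5] tilt x,y deg [-2.85  0.11] +- [0.79 0.76] frame tilt [0.16 1.17] duv [ 0.9  1.  -0.  -0.8] rms px 0.376 sdz [0.6 0.6]
```

The fit shows the can about 2 mm above the frame, so it is on the stop. It also hints at up to 3° of residual tilt, and the moment suggests an off-centre push. I'll push briefly to about 30 N, return to about 20 N, and see whether the board rocks.

```bash
python3 - <<'E'
from h import *
snap('wrist','w6a')
E
python3 -m handwheel '[{"hand":0.01,"x":0,"y":0,"z":-0.0008,"spin":0},{"hand":0.01,"x":0,"y":0,"z":-0.0016,"spin":0},{"hand":0.01,"x":0,"y":0,"z":-0.0016,"spin":0},{"hand":0.01,"x":0,"y":0,"z":-0.0016,"spin":0}]'; python3 - <<'E'
from h import *
snap('wrist','w6b');s=state();print(s['ft_force'],s['moment'])
E
python3 -m handwheel '[{"hand":0.01,"x":0,"y":0,"z":0.0008,"spin":0},{"hand":0.01,"x":0,"y":0,"z":0.0016,"spin":0},{"hand":0.01,"x":0,"y":0,"z":0.0016,"spin":0}]'; python3 - <<'E'
from h import *
F=[];M=[]
for i in range(6):
    snap('wrist','w6c');s=state();F.append(s['ft_force']);M.append(s['moment'])
snap('side','s6c')
print(np.mean(F,0),np.mean(M,0),s['t'])
g=lambda f:cv2.imread('pics/'+f+'.png',0)
pw=np.float32([W for W in [(150+88/3,70+507/3),(150+332/3,70+143/3),(150+692/3,70+402/3),(150+305/3,70+5/3)]+[(150+x/3,70+y/3) for x,y in [(108,497),(338,168),(663,400),(340,260),(191,474),(512,353),(589,435),(362,321),(520,430)]]]).reshape(-1,1,2)
for a,b in(('w3','w4'),('w4','w6a'),('w6a','w6b'),('w6a','w6c')):
    q,st,e=cv2.calcOpticalFlowPyrLK(g(a),g(b),pw,None,winSize=(11,11));d=(q-pw)[:,0];print(a,b,'frame',d[:4].round(1).tolist(),'board',d[4:].round(1).tolist())
E
```

```text
t: 10.17
eef_pos: [581.9, 183.1, 98.5]
tcp_rot: [-3.141, -0.006, 0.119]
ft_force: [-2.8, -0.2, 25.7]
opening: 0.263
[-1.75973036 -0.44587176 26.81336872] [-0.30254599  0.80374136 -0.0162006 ]
t: 10.47
eef_pos: [581.4, 182.9, 98.8]
tcp_rot: [-3.141, -0.004, 0.119]
ft_force: [0.0, 0.5, 14.5]
opening: 0.268
[-0.7592277  -0.18752169 14.46987064] [-0.15761693  0.29485214  0.0422847 ] 10.7667
w3 w4 frame [[-61.79999923706055, 98.4000015258789], [-1.7999999523162842, -0.8999999761581421], [4.900000095367432, 4.300000190734863], [-2.5, -3.9000000953674316]] board [[3.299999952316284, 41.400001525878906], [-1.600000023841858, -0.699999988079071], [3.799999952316284, 4.400000095367432], [-1.600000023841858, 0.30000001192092896], [-2.4000000953674316, 1.5], [2.0999999046325684, -0.8999999761581421], [1.2999999523162842, 2.5999999046325684], [-1.7000000476837158, 0.699999988079071], [0.4000000059604645, 2.299999952316284]]
w4 w6a frame [[0.20000000298023224, -0.10000000149011612], [0.20000000298023224, -0.0], [0.10000000149011612, -0.10000000149011612], [0.4000000059604645, 0.0]] board [[0.20000
[... 656 characters left out ...]
12], [-1.7999999523162842, 0.20000000298023224], [-1.899999976158142, 0.6000000238418579], [-2.4000000953674316, 0.8999999761581421], [-1.7999999523162842, 0.10000000149011612], [-1.600000023841858, 0.20000000298023224], [-1.7999999523162842, 0.10000000149011612]]
w6a w6c frame [[-1.100000023841858, 0.20000000298023224], [-1.0, 0.0], [-0.8999999761581421, 0.10000000149011612], [-1.2000000476837158, -0.10000000149011612]] board [[-1.2000000476837158, 0.4000000059604645], [-1.0, 0.0], [-0.8999999761581421, 0.10000000149011612], [-0.8999999761581421, 0.10000000149011612], [-1.0, 0.4000000059604645], [-1.5, 0.699999988079071], [-0.8999999761581421, -0.0], [-0.8999999761581421, 0.0], [-1.0, 0.0]]
```

```bash
python3 - <<'E'
from h import *
g=lambda f:cv2.imread('pics/'+f+'.png',0)
# press features in wrist image (camera rides on the tool)
for a in('w2','w3','w4','w6c'):
    im=cv2.imread('pics/'+a+'.png').astype(int)
    b,gg,r=im[...,0],im[...,1],im[...,2]
    col=im[150:235,281,:];white=(col.min(1)>175)&(col.max(1)-col.min(1)<30)
    L=cv2.GaussianBlur(im.sum(2).astype(np.float32)/3,(3,3),0)
    row=L[215];
    def edge(v,lo,hi,s):
        d=np.gradient(v[lo:hi])*s;i=d.argmax();k=np.arange(max(i-2,0),min(i+3,len(d)));wt=np.clip(d[k],0,None);return round(lo+(k*wt).sum()/wt.sum(),2)
    print(a,'foot top edges',[edge(L[:,u],175,198,1) for u in(271,281,291)],'handle far edge',[edge(L[:,u],198,215,-1) for u in(275,281,290)],'L/R foot edges',edge(row,238,256,1),edge(row,308,325,-1))
E
```

```text
w2 foot top edges [np.float64(189.3), np.float64(188.57), np.float64(189.74)] handle far edge [np.float64(205.36), np.float64(205.35), np.float64(205.36)] L/R foot edges 246.87 315.18
w3 foot top edges [np.float64(189.8), np.float64(188.79), np.float64(189.9)] handle far edge [np.float64(205.38), np.float64(205.38), np.float64(205.37)] L/R foot edges 245.67 314.97
w4 foot top edges [np.float64(190.0), np.float64(189.08), np.float64(190.85)] handle far edge [np.float64(205.85), np.float64(205.85), np.float64(205.85)] L/R foot edges 243.93 322.1
w6c foot top edges [np.float64(190.0), np.float64(189.14), np.float64(191.05)] handle far edge [np.float64(206.11), np.float64(206.11), np.float64(205.86)] L/R foot edges 243.11 321.09
```

```bash
python3 -m handwheel '[{"hand":0.01,"x":0,"y":0,"z":-0.0003,"spin":0},{"hand":0.01,"x":0,"y":0,"z":-0.0006,"spin":0},{"hand":0.01,"x":0,"y":0,"z":-0.0006,"spin":0},{"hand":0.01,"x":0,"y":0,"z":-0.0006,"spin":0}]'
```

```text
t: 11.15
eef_pos: [581.6, 183.0, 98.7]
tcp_rot: [-3.141, -0.005, 0.119]
ft_force: [-1.4, -0.1, 18.1]
opening: 0.26
```

```bash
python3 - <<'E'
from h import *
snap('wrist','w7')
for a in('w2','w3','w4','w6b','w7'):
    im=cv2.imread('pics/'+a+'.png');hsv=cv2.cvtColor(im,cv2.COLOR_BGR2HSV)
    m=((hsv[...,0]<15)&(hsv[...,1]>120)&(hsv[...,2]>60)).astype(np.uint8);m[:222]=0;m[240:]=0;m[:,:250]=0;m[:,312:]=0
    ys,xs=np.nonzero(m);
    # white foot mask
    im=im.astype(int);L=im.min(2);w=((L>150)&(im.max(2)-L<45)).astype(np.uint8);w[:186]=0;w[238:]=0;w[:,:235]=0;w[:,330:]=0
    n,lab,st,_=cv2.connectedComponentsWithStats(w);out=[]
    for v in(200,206,212,218):
        k=np.nonzero(w[v])[0];out.append((int(k.min()),int(k.max())) if len(k) else None)
    print(a,'band',xs.min(),xs.max(),xs.mean().round(2),ys.mean().round(2),'foot rows',out)
a=cv2.imread('pics/w3.png')[165:250,225:335];b=cv2.imread('pics/w7.png')[165:250,225:335]
cv2.imwrite('pics/p7.png',np.hstack([cv2.resize(x,(395,305),interpolation=cv2.INTER_CUBIC) for x in(a,b)]))
E
```

```text
w2 band 257 308 282.16 230.11 foot rows [(235, 307), (235, 312), (235, 329), (235, 329)]
w3 band 257 308 281.79 229.66 foot rows [(254, 308), (249, 314), (247, 321), (243, 316)]
w4 band 257 308 282.99 229.82 foot rows [(253, 305), (248, 312), (245, 320), (242, 319)]
w6b band 257 308 282.78 230.06 foot rows [(252, 304), (246, 310), (244, 319), (241, 317)]
w7 band 257 308 283.05 230.02 foot rows [(252, 304), (247, 311), (244, 319), (241, 318)]
```

View pics/p7.png

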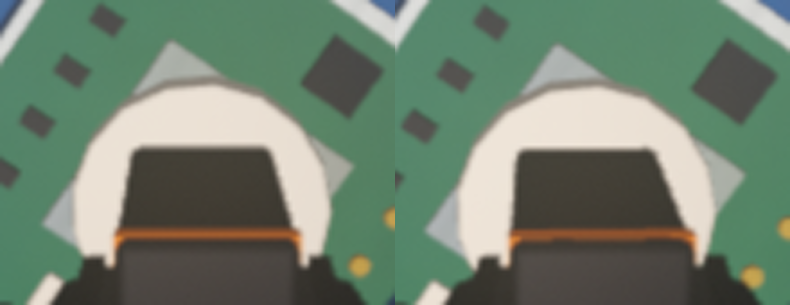

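The handle's lower end has swung about 2–3 px toward −x (about 2°) in the pads since first contact. The plate may therefore be only marginally level. I'll draw the hand back in −x while pressed, to upright the press.

```bash
cat > foot.py <<'E'
from h import *
import sys
a=sys.argv[1];F=[];M=[]
for i in range(3):
    snap('wrist',a);s=state();F.append(s['ft_force']);M.append(s['moment'])
im=cv2.imread('pics/'+a+'.png').astype(int);L=im.min(2);w=((L>150)&(im.max(2)-L<45));w[:,:235]=0;w[:,330:]=0
print([(int(k.min()),int(k.max())) for k in (np.nonzero(w[v])[0] for v in(200,206,212,218))],s['eef_pos'].round(1),s['tcp_rot'].round(4),np.mean(F,0).round(1),np.mean(M,0).round(2),s['t'])
E
python3 -m handwheel '[{"hand":0.01,"x":-0.0005,"y":0,"z":0,"spin":0},{"hand":0.01,"x":-0.001,"y":0,"z":0,"spin":0},{"hand":0.01,"x":-0.0015,"y":0,"z":0,"spin":0},{"hand":0.01,"x":-0.0015,"y":0,"z":0,"spin":0}]';python3 foot.py w8
```

```text
t: 11.53
eef_pos: [580.7, 183.1, 98.7]
tcp_rot: [-3.141, -0.006, 0.119]
ft_force: [1.1, -0.5, 16.0]
opening: 0.261
[(253, 305), (248, 311), (245, 320), (243, 319)] [580.8 183.1  98.7] [-3.1412 -0.0062  0.1193] [ 0.6 -0.2 16.9] [-0.16 -0.13  0.03] 11.6833
```

```bash
python3 -m handwheel '[{"hand":0.01,"x":-0.0005,"y":0,"z":-0.0002,"spin":0},{"hand":0.01,"x":-0.001,"y":0,"z":-0.0004,"spin":0},{"hand":0.01,"x":-0.0015,"y":0,"z":-0.0005,"spin":0},{"hand":0.01,"x":-0.0015,"y":0,"z":-0.0005,"spin":0}]';python3 foot.py w9
```

```text
t: 12.02
eef_pos: [580.0, 183.2, 98.7]
tcp_rot: [-3.141, -0.008, 0.119]
ft_force: [2.7, -1.0, 18.1]
opening: 0.263
[(254, 305), (248, 312), (246, 320), (243, 320)] [580.1 183.2  98.7] [-3.1411 -0.0083  0.1192] [ 2.3  0.2 18.8] [-0.12 -0.62  0.02] 12.1667
```

```bash
python3 -m handwheel '[{"hand":0.01,"x":-0.0005,"y":0,"z":0,"spin":0},{"hand":0.01,"x":-0.001,"y":0,"z":0,"spin":0},{"hand":0.01,"x":-0.0015,"y":0,"z":0,"spin":0},{"hand":0.01,"x":-0.0015,"y":0,"z":0,"spin":0}]';python3 foot.py w10
```

```text
t: 12.5
eef_pos: [579.2, 183.2, 98.7]
tcp_rot: [-3.141, -0.01, 0.119]
ft_force: [5.2, -0.2, 16.8]
opening: 0.264
[(255, 306), (249, 313), (247, 321), (245, 321)] [579.2 183.2  98.7] [-3.1411 -0.0097  0.1192] [ 4.7 -0.  17. ] [-0.07 -1.27  0.  ] 12.65
```

The foot now sits in the image as it did when it hung free, so the press is upright within about 0.6°, and the push is about 19–20 N. I'll hold for over 2 s.

```bash
python3 -m handwheel '[{"hand":0.01,"x":0,"y":0,"z":0,"spin":0},{"hand":0.01,"x":0,"y":0,"z":0,"spin":0},{"hand":0.01,"x":0,"y":0,"z":0,"spin":0},{"hand":0.01,"x":0,"y":0,"z":0,"spin":0},{"hand":0.01,"x":0,"y":0,"z":0,"spin":0},{"hand":0.01,"x":0,"y":0,"z":0,"spin":0},{"hand":0.01,"x":0,"y":0,"z":0,"spin":0},{"hand":0.01,"x":0,"y":0,"z":0,"spin":0},{"hand":0.01,"x":0,"y":0,"z":0,"spin":0},{"hand":0.01,"x":0,"y":0,"z":0,"spin":0},{"hand":0.01,"x":0,"y":0,"z":0,"spin":0},{"hand":0.01,"x":0,"y":0,"z":0,"spin":0},{"hand":0.01,"x":0,"y":0,"z":0,"spin":0},{"hand":0.01,"x":0,"y":0,"z":0,"spin":0},{"hand":0.01,"x":0,"y":0,"z":0,"spin":0},{"hand":0.01,"x":0,"y":0,"z":0,"spin":0}]'; python3 foot.py w11;  python3 -m handwheel '[{"hand":0.01,"x":0,"y":0,"z":0,"spin":0},{"hand":0.01,"x":0,"y":0,"z":0,"spin":0},{"hand":0.01,"x":0,"y":0,"z":0,"spin":0},{"hand":0.01,"x":0,"y":0,"z":0,"spin":0},{"hand":0.01,"x":0,"y":0,"z":0,"spin":0},{"hand":0.01,"x":0,"y":0,"z":0,"spin":0},{"hand":0.01,"x":0,"y":0,"z":0,"spin":0},{"hand":0.01,"x":0,"y":0,"z":0,"spin":0},{"hand":0.01,"x":0,"y":0,"z":0,"spin":0},{"hand":0.01,"x":0,"y":0,"z":0,"spin":0}]'
```

```text
t: 13.98
eef_pos: [579.2, 183.2, 98.7]
tcp_rot: [-3.141, -0.01, 0.119]
ft_force: [5.2, 0.2, 16.9]
opening: 0.262
[(255, 306), (249, 313), (247, 321), (245, 321)] [579.2 183.2  98.7] [-3.1411 -0.0097  0.1192] [ 5.1 -0.2 16.8] [-0.08 -1.27  0.03] 14.1333
t: 14.97
eef_pos: [579.2, 183.2, 98.7]
tcp_rot: [-3.141, -0.01, 0.119]
ft_force: [4.6, 0.2, 17.5]
opening: 0.265
```

Steady at about 19 N for over 2.4 s with balanced moments. Next I'll lift off slowly and carry the press back.

```bash
python3 -m handwheel '[{"hand":0.01,"x":0,"y":0,"z":0.001,"spin":0},{"hand":0.01,"x":0.001,"y":0,"z":0.003,"spin":0},{"hand":0.01,"x":0.002,"y":0,"z":0.006,"spin":0},{"hand":0.01,"x":0.003,"y":0,"z":0.01,"spin":0},{"hand":0.01,"x":0.003,"y":0,"z":0.016,"spin":0},{"hand":0.01,"x":0.003,"y":0,"z":0.03,"spin":0},{"hand":0.01,"x":0.003,"y":0,"z":0.05,"spin":0},{"hand":0.01,"x":0.003,"y":0,"z":0.07,"spin":0},{"hand":0.01,"x":0.003,"y":-0.02,"z":0.075,"spin":0},{"hand":0.01,"x":0,"y":-0.05,"z":0.075,"spin":0},{"hand":0.01,"x":0,"y":-0.085,"z":0.075,"spin":0},{"hand":0.01,"x":-0.005,"y":-0.12,"z":0.075,"spin":0},{"hand":0.01,"x":-0.01,"y":-0.155,"z":0.075,"spin":0},{"hand":0.01,"x":-0.015,"y":-0.19,"z":0.075,"spin":0},{"hand":0.01,"x":-0.02,"y":-0.225,"z":0.075,"spin":0},{"hand":0.01,"x":-0.025,"y":-0.26,"z":0.075,"spin":0},{"hand":0.01,"x":-0.03,"y":-0.295,"z":0.075,"spin":0},{"hand":0.01,"x":-0.033,"y":-0.33,"z":0.075,"spin":0},{"hand":0.01,"x":-0.035,"y":-0.36,"z":0.075,"spin":0},{"hand":0.01,"x":-0.035,"y":-0.36,"z":0.075,"spin":0}]'; python3 foot.py w12
```

```text
t: 16.63
eef_pos: [539.6, -181.6, 170.7]
tcp_rot: [3.141, 0.001, 0.116]
ft_force: [-0.5, 0.1, -3.7]
opening: 0.264
[(253, 329), (247, 329), (245, 329), (243, 313)] [ 540.  -177.   170.7] [-3.1405e+00  1.3000e-03  1.1840e-01] [ 0.   0.2 -2.5] [-0.03  0.07  0.  ] 16.7833
```

```bash
python3 -m handwheel '[{"hand":0.01,"x":0.004,"y":-0.025,"z":0,"spin":0},{"hand":0.01,"x":0.005,"y":-0.049,"z":-0.005,"spin":0},{"hand":0.01,"x":0.005,"y":-0.049,"z":-0.03,"spin":0},{"hand":0.01,"x":0.005,"y":-0.049,"z":-0.055,"spin":0},{"hand":0.01,"x":0.005,"y":-0.049,"z":-0.08,"spin":0},{"hand":0.01,"x":0.005,"y":-0.049,"z":-0.095,"spin":0},{"hand":0.01,"x":0.005,"y":-0.049,"z":-0.105,"spin":0},{"hand":0.01,"x":0.005,"y":-0.049,"z":-0.11,"spin":0},{"hand":0.01,"x":0.005,"y":-0.049,"z":-0.113,"spin":0},{"hand":0.01,"x":0.005,"y":-0.049,"z":-0.116,"spin":0},{"hand":0.01,"x":0.005,"y":-0.049,"z":-0.118,"spin":0},{"hand":0.01,"x":0.005,"y":-0.049,"z":-0.118,"spin":0}]'; python3 -m handwheel '[{"hand":0.01,"x":0,"y":0,"z":-0.0015,"spin":0},{"hand":0.01,"x":0,"y":0,"z":-0.003,"spin":0},{"hand":0.01,"x":0,"y":0,"z":-0.003,"spin":0}]'
```

```text
t: 17.78
eef_pos: [545.7, -226.3, 53.4]
tcp_rot: [3.141, -0.001, 0.119]
ft_force: [0.2, -0.2, -1.5]
opening: 0.262
t: 18.03
eef_pos: [545.5, -226.3, 50.1]
tcp_rot: [3.141, -0.0, 0.119]
ft_force: [0.5, -0.6, -2.2]
opening: 0.261
```

```bash
python3 -m handwheel '[{"hand":0.01,"x":0,"y":0,"z":-0.001,"spin":0},{"hand":0.01,"x":0,"y":0,"z":-0.001,"spin":0},{"hand":0.01,"x":0,"y":0,"z":-0.001,"spin":0}]'; python3 -m handwheel '[{"hand":0.01,"x":0,"y":0,"z":-0.0005,"spin":0},{"hand":0.01,"x":0,"y":0,"z":-0.001,"spin":0},{"hand":0.01,"x":0,"y":0,"z":-0.001,"spin":0}]'
```

```text
t: 18.28
eef_pos: [545.5, -226.3, 49.1]
tcp_rot: [3.142, -0.0, 0.119]
ft_force: [-0.2, 0.2, -2.0]
opening: 0.264
t: 18.53
eef_pos: [545.6, -226.4, 48.4]
tcp_rot: [3.141, -0.0, 0.119]
ft_force: [-1.6, -0.8, 1.3]
opening: 0.264
```

Floor contact came at TCP z 48.4, the same as at the grasp, so the press did not slip in the hand. Release.

```bash
python3 -m handwheel '[{"hand":0.03,"x":0,"y":0,"z":0,"spin":0},{"hand":0.04,"x":0,"y":0,"z":0,"spin":0},{"hand":0.05,"x":0,"y":0,"z":0,"spin":0},{"hand":0.07,"x":0,"y":0,"z":0,"spin":0},{"hand":0.095,"x":0,"y":0,"z":0,"spin":0},{"hand":0.095,"x":0,"y":0,"z":0,"spin":0},{"hand":0.095,"x":0,"y":0,"z":0,"spin":0},{"hand":0.095,"x":0,"y":0,"z":0,"spin":0},{"hand":0.095,"x":0,"y":0,"z":0.01,"spin":0},{"hand":0.095,"x":0,"y":0,"z":0.03,"spin":0},{"hand":0.095,"x":0,"y":0,"z":0.06,"spin":0},{"hand":0.095,"x":0,"y":0,"z":0.1,"spin":0},{"hand":0.095,"x":0,"y":0,"z":0.14,"spin":0},{"hand":0.095,"x":0,"y":0.02,"z":0.16,"spin":0},{"hand":0.095,"x":0,"y":0.02,"z":0.16,"spin":0},{"hand":0.095,"x":0,"y":0.02,"z":0.16,"spin":0}]'; python3 - <<'E'
from h import *
snap('wrist','w13');snap('side','s13');print(state()['eef_pos'],state()['t'])
a=cv2.imread('pics/w13.png')[140:270,200:375];b=cv2.imread('pics/s13.png')[238:322,218:330]
c=cv2.imread('pics/s13.png')[120:240,190:375]
R=cv2.resize
cv2.imwrite('pics/p13.png',np.vstack([np.hstack([R(a,(395,293),interpolation=2),R(b,(395,293),interpolation=2)]),np.hstack([R(c,(395,293),interpolation=2),R(cv2.imread('pics/s13.png'),(395,293),interpolation=3)])]))
E
```

```text
t: 19.87
eef_pos: [545.8, -205.9, 209.7]
tcp_rot: [3.14, -0.002, 0.12]
ft_force: [0.5, -0.2, -0.6]
opening: 1.002
[ 545.12672021 -206.24448783  207.42587763] 19.9667
```

View pics/p13.png

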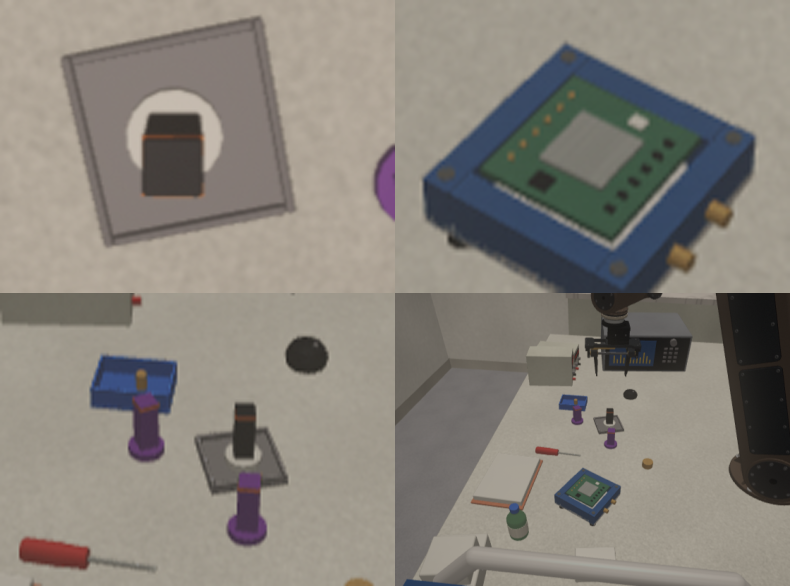

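The press stands upright near the rest's middle, the plate has sprung up, and the bystanders look unmoved. The plate keeps the tilt it was left with, so an unobstructed look over the fixture tells me how level it was. There is plenty of time for that.

```bash
python3 -m handwheel '[{"hand":0.095,"x":0.01,"y":0.035,"z":0,"spin":0},{"hand":0.095,"x":0.01,"y":0.075,"z":0,"spin":0},{"hand":0.095,"x":0.01,"y":0.115,"z":0,"spin":0},{"hand":0.095,"x":0.01,"y":0.155,"z":0,"spin":0},{"hand":0.095,"x":0.02,"y":0.195,"z":0,"spin":0},{"hand":0.095,"x":0.02,"y":0.235,"z":0,"spin":0},{"hand":0.095,"x":0.02,"y":0.275,"z":0,"spin":0},{"hand":0.095,"x":0.02,"y":0.305,"z":0,"spin":0},{"hand":0.095,"x":0.02,"y":0.305,"z":0,"spin":0},{"hand":0.095,"x":0.02,"y":0.305,"z":0,"spin":0},{"hand":0.095,"x":0.02,"y":0.305,"z":0,"spin":0}]'; python3 - <<'E'
from h import *
snap('wrist','w14');print(state()['eef_pos'])
def quad(f,lo,hi,roi):
    im=cv2.imread('pics/'+f+'.png');k=4
    u0,u1,v0,v1=roi;im=cv2.resize(im[v0:v1,u0:u1],None,fx=k,fy=k,interpolation=cv2.INTER_CUBIC);h=cv2.cvtColor(im,cv2.COLOR_BGR2HSV)
    m=cv2.inRange(h,lo,hi);n,lab,st,_=cv2.connectedComponentsWithStats(m);m=(lab==1+st[1:,4].argmax()).astype(np.uint8)
    c=max(cv2.findContours(m,0,1)[0],key=cv2.contourArea);hl=cv2.convexHull(c)[:,0].astype(float)
    e=.01
    while True:
        q=cv2.approxPolyDP(hl.astype(np.int32).reshape(-1,1,2),e*cv2.arcLength(hl.astype(np.float32),True),True)[:,0]
        if len(q)<=4:break
        e+=.005
    # refine by line fits to contour points
    pts=c[:,0].astype(float);L=[]
    for i in range(4):
        a,b=q[i].astype(float),q[(i+1)%4].astype(float);d=(b-a)/np.linalg.norm(b-a);t=(pts-a)@d/np.linalg.norm(b-a);s=abs((pts-a)@[-d[1],d[0]])
        p=pts[(t>.12)&(t<.88)&(s<6)].astype(np.float32);vx,vy,x,y=cv2.fitLine(p,cv2.DIST_HUBER,0,.01,.01).ravel();L.append(np.array([vy,-vx,vy*x-vx*y]))
    return np.array([np.linalg.solve([L[i-1][:2],L[i][:2]],[L[i-1][2],L[i][2]]) for i in range(4)])/k+[u0-.375,v0-.375]
G=((40,60,25),(90,255,200));B=((98,80,30),(125,255,255))
for f,roi in(('s13',(215,335,235,335)),('s0',(215,335,235,335)),('w14',(120,450,0,240))):
    for nm,c in(('board',G),('frame',B)):
        try:q=quad(f,*c,roi);print(f,nm,q.round(1).tolist());np.save('pics/q_%s_%s.npy'%(f,nm),q)
        except Exception as e:print(f,nm,e)
cv2.imwrite('pics/p14.png',np.hstack([cv2.resize(cv2.imread('pics/w14.png')[0:240,120:450],(440,320)),cv2.resize(cv2.imread('pics/s13.png')[240:320,220:310],(360,320),interpolation=2)]))
E
```

```text
t: 20.88
eef_pos: [565.4, 98.1, 207.0]
tcp_rot: [3.141, 0.002, 0.119]
ft_force: [-0.6, -0.2, -0.2]
opening: 1.0
[565.45266413  97.63601099 207.19505162]
s13 board [[268.5, 259.5], [303.9, 276.7], [278.6, 305.8], [242.0, 286.0]]
s13 frame [[265.7, 250.7], [319.5, 277.2], [282.1, 321.3], [225.5, 289.1]]
s0 board [[268.3, 259.0], [303.6, 275.2], [278.6, 305.5], [241.8, 286.7]]
s0 frame [[265.6, 250.7], [319.5, 277.2], [282.1, 321.2], [225.5, 289.3]]
w14 board [[296.9, 26.8], [378.6, 90.8], [318.8, 172.8], [238.3, 115.3]]
w14 frame OpenCV(4.12.0) /io/opencv/modules/imgproc/src/linefit.cpp:50: error: (-215:Assertion failed) count > 0 in function 'fitLine2D_wods'
```

```bash
python3 - <<'E'
import fit;from fit import *
w=load('w14')
Q=lambda n:np.load('pics/q_%s.npy'%n)
def lab(q,k):
    d=dict(l=q[:,0].argmin(),b=q[:,1].argmax(),r=q[:,0].argmax(),t=q[:,1].argmin());return np.array([q[d[i]] for i in k])
k='lbrt'
for name,useF,useW in(('s13',1,1),('s13',0,1),('s0',1,0)):
    s=load(name)
    fit.obs=[(s,0,46,-3,'p',od(s,k),lab(Q(name+'_board'),k))]
    if useW: fit.obs.append((w,1,46,-3,'p',od(w,k),lab(Q('w14_board'),k)))
    if useF: fit.obs.append((s,0,70,0,'f',od(s,k),lab(Q(name+'_frame'),k)))
    r=ls(fit.res,[580,182.5,56,Y0,0,0,62,0,0,0,0,0,0,0,0],args=(0,));sd=np.sqrt(np.diag(np.linalg.pinv(r.jac.T@r.jac)))
    print(name,useF,useW,'fix',r.x[:3].round(1),'plate z',r.x[6].round(1),'tilt deg',np.degrees(r.x[7:9]).round(2),'+-',np.degrees(sd[7:9]).round(2),'rms',(.4*np.sqrt(np.mean(r.fun[:8*(1+useW+useF)]**2))).round(2),'duv',r.x[11:].round(1))
E
```

```text
s13 1 1 fix [579.1 181.3  53.5] plate z 62.2 tilt deg [-1.38  1.07] +- [0.68 0.64] rms 0.2 duv [ 0.1  0.4  0.2 -0.7]
s13 0 1 fix [579.1 182.   56. ] plate z 62.2 tilt deg [-1.41  1.07] +- [0.68 0.64] rms 0.18 duv [ 0.1  0.2  0.1 -0.3]
s0 1 0 fix [579.4 178.2  50.3] plate z 59.8 tilt deg [-3.61  2.98] +- [0.82 0.78] rms 0.16 duv [0.  0.4 0.  0. ]
```

```bash
python3 - <<'E'
import fit;from fit import *
w=load('w14');s=load('s13')
Q=lambda n:np.load('pics/q_%s.npy'%n)
def lab(q,k):
    d=dict(l=q[:,0].argmin(),b=q[:,1].argmax(),r=q[:,0].argmax(),t=q[:,1].argmin());return np.array([q[d[i]] for i in k])
k='lbrt'
# wrist frame outer edges: blue mask line fits
im=cv2.imread('pics/w14.png');h=cv2.cvtColor(im,cv2.COLOR_BGR2HSV);m=cv2.inRange(h,(98,80,30),(125,255,255));m[:,:130]=0
c=max(cv2.findContours(m,0,1)[0],key=cv2.contourArea);hl=cv2.convexHull(c)[:,0];ap=cv2.approxPolyDP(hl.reshape(-1,1,2),4,True)[:,0];print('wrist frame hull',ap.tolist())
for pri in(.02,.05):
  fit.obs=[(s,0,46,-3,'p',od(s,k),lab(Q('s13_board'),k)),(w,1,46,-3,'p',od(w,k),lab(Q('w14_board'),k)),(s,0,70,0,'f',od(s,k),lab(Q('s13_frame'),k))]
  r=ls(fit.res,[580,182.5,56,Y0,0,0,62,0,0,0,0,0,0,0,0],args=(1,));print(np.degrees(r.x[7:11]).round(2),r.x[:3].round(1),r.fun.round(1)[:24]*.4)
E
```

```text
wrist frame hull [[282, 0], [306, 0], [412, 84], [323, 204], [205, 122]]
[-1.37  1.07  0.24  0.06] [579.  181.5  53.5] [-0.32  0.08  0.28 -0.04  0.32  0.08 -0.32 -0.2   0.16  0.16 -0.2   0.
 -0.08 -0.04  0.08 -0.08 -0.4   0.12 -0.08 -0.08  0.4   0.12  0.08 -0.08]
[-1.37  1.07  0.24  0.06] [579.  181.5  53.5] [-0.32  0.08  0.28 -0.04  0.32  0.08 -0.32 -0.2   0.16  0.16 -0.2   0.
 -0.08 -0.04  0.08 -0.08 -0.4   0.12 -0.08 -0.08  0.4   0.12  0.08 -0.08]
```

My estimate of the residual plate tilt is about 1.7° ± 0.5°, too close to the 2° limit. There is ample time, so I'll repeat the press and level it properly this time.

```bash
python3 -m handwheel '[{"hand":0.095,"x":0,"y":-0.04,"z":0,"spin":0},{"hand":0.095,"x":-0.005,"y":-0.08,"z":0,"spin":0},{"hand":0.095,"x":-0.01,"y":-0.12,"z":0,"spin":0},{"hand":0.095,"x":-0.01,"y":-0.16,"z":0,"spin":0},{"hand":0.095,"x":-0.015,"y":-0.2,"z":0,"spin":0},{"hand":0.095,"x":-0.02,"y":-0.24,"z":0,"spin":0},{"hand":0.095,"x":-0.02,"y":-0.28,"z":0,"spin":0},{"hand":0.095,"x":-0.02,"y":-0.31,"z":0,"spin":0},{"hand":0.095,"x":-0.02,"y":-0.324,"z":-0.01,"spin":0},{"hand":0.095,"x":-0.02,"y":-0.324,"z":-0.03,"spin":0},{"hand":0.095,"x":-0.02,"y":-0.324,"z":-0.065,"spin":0},{"hand":0.095,"x":-0.02,"y":-0.324,"z":-0.1,"spin":0},{"hand":0.095,"x":-0.02,"y":-0.324,"z":-0.13,"spin":0},{"hand":0.095,"x":-0.02,"y":-0.324,"z":-0.15,"spin":0},{"hand":0.095,"x":-0.02,"y":-0.324,"z":-0.158,"spin":0},{"hand":0.095,"x":-0.02,"y":-0.324,"z":-0.158,"spin":0},{"hand":0.095,"x":-0.02,"y":-0.324,"z":-0.158,"spin":0}]'; python3 -m handwheel '[{"hand":0.01,"x":0,"y":0,"z":0,"spin":0},{"hand":0.01,"x":0,"y":0,"z":0,"spin":0},{"hand":0.01,"x":0,"y":0,"z":0,"spin":0},{"hand":0.01,"x":0,"y":0,"z":0,"spin":0},{"hand":0.01,"x":0,"y":0,"z":0,"spin":0},{"hand":0.01,"x":0,"y":0,"z":0,"spin":0},{"hand":0.01,"x":0,"y":0,"z":0,"spin":0},{"hand":0.01,"x":0,"y":0,"z":0,"spin":0},{"hand":0.01,"x":0,"y":0,"z":0,"spin":0},{"hand":0.01,"x":0,"y":0,"z":0,"spin":0},{"hand":0.01,"x":0,"y":0,"z":0,"spin":0}]'
```

```text
t: 22.35
eef_pos: [545.6, -225.5, 50.4]
tcp_rot: [-3.142, -0.0, 0.119]
ft_force: [0.5, -0.0, 0.8]
opening: 0.998
t: 23.27
eef_pos: [545.5, -225.3, 50.0]
tcp_rot: [-3.142, -0.0, 0.119]
ft_force: [-0.2, 0.2, 0.4]
opening: 0.282
```

```bash
python3 -m handwheel '[{"hand":0.01,"x":0,"y":0,"z":0,"spin":0},{"hand":0.01,"x":0,"y":0,"z":0.015,"spin":0},{"hand":0.01,"x":0,"y":0,"z":0.04,"spin":0},{"hand":0.01,"x":0,"y":0,"z":0.075,"spin":0},{"hand":0.01,"x":0,"y":0.02,"z":0.1,"spin":0},{"hand":0.01,"x":0.005,"y":0.055,"z":0.11,"spin":0},{"hand":0.01,"x":0.01,"y":0.095,"z":0.11,"spin":0},{"hand":0.01,"x":0.012,"y":0.135,"z":0.11,"spin":0},{"hand":0.01,"x":0.015,"y":0.175,"z":0.11,"spin":0},{"hand":0.01,"x":0.02,"y":0.215,"z":0.11,"spin":0},{"hand":0.01,"x":0.022,"y":0.255,"z":0.11,"spin":0},{"hand":0.01,"x":0.025,"y":0.295,"z":0.11,"spin":0},{"hand":0.01,"x":0.028,"y":0.335,"z":0.11,"spin":0},{"hand":0.01,"x":0.03,"y":0.37,"z":0.11,"spin":0},{"hand":0.01,"x":0.032,"y":0.395,"z":0.11,"spin":0},{"hand":0.01,"x":0.032,"y":0.405,"z":0.095,"spin":0},{"hand":0.01,"x":0.032,"y":0.405,"z":0.08,"spin":0},{"hand":0.01,"x":0.032,"y":0.405,"z":0.068,"spin":0},{"hand":0.01,"x":0.032,"y":0.405,"z":0.064,"spin":0},{"hand":0.01,"x":0.032,"y":0.405,"z":0.064,"spin":0}]';python3 foot.py w20
```

```text
t: 24.93
eef_pos: [577.1, 179.6, 113.1]
tcp_rot: [3.141, 0.002, 0.119]
ft_force: [-0.1, 1.4, 0.6]
opening: 0.105
[(256, 316), (252, 325), (248, 321), (244, 317)] [578.  179.6 114.8] [-3.1415e+00 -1.1000e-03  1.1890e-01] [0.2 0.1 0.5] [-0.1   0.03  0.02] 25.0833
```

The hand closed to 0.105 with no weight in it, so the grip came too late and the press was left behind. With no more pictures to view, I'll check by code where it is.

```bash
python3 - <<'E'
from h import *
snap('side','s21');snap('top','t21')
a=cv2.imread('pics/s13.png').astype(int);b=cv2.imread('pics/s21.png').astype(int)
r=(slice(150,215),slice(270,340));d=np.abs(a-b).max(2)[r];print('side rest diff px>40:',(d>40).sum(),'max',d.max())
ys,xs=np.nonzero(d>40)
if len(xs):print(xs.min()+270,xs.max()+270,ys.min()+150,ys.max()+150)
sub=b[r].astype(np.uint8);g=sub.max(2)
print(sub[14:46:1,22:58:1].max(2)[::2,::2])
print('s13');print(a[r][14:46,22:58].max(2)[::2,::2])
E
```

```text
side rest diff px>40: 2408 max 129
270 325 150 214
[[ 52  56  56  57  55 116 154 153 155 171 172 174 175 175 175 175 174 174]
 [ 55  54  57  56  38  40  41  41  47 172 175 174 173 173 173 175 177 175]
 [ 57  58  79  45  38  40  41  42  44 175 173 174 177 175 174 173 175 179]
 [ 74  91  53  39  39  40  73  73  73 173 174 173 174 174 175 177 177 176]
 [ 89  44  39  39  40  41  64  63  64 173 174 174 177 176 176 176 178 175]
 [ 59  38  39  38  40  41  38  39  41 164 161 157 178 176 176 176 177 175]
 [ 35  38  36  39  40  41  38  38  40  77  75  75 165 176 176 175 175 176]
 [ 38  38  36  40  40  41  38  38  41 102 111  97 116 174 175 176 175 174]
 [ 37  36  39  39  40  41  39  39  44 111 111 111  81 162 178 178 178 175]
 [ 35  37  41  41  41  42  40  39  51 137 111 112  99 116 174 173 174 176]
 [ 39  39  40  40  41  41  41  40  61 177 127 111 110  91 162 174 176 174]
 [ 40  40  42  40  42  42  41  40  67 179 138 111 111  89 115 174 175 175]
 [ 39  39  40  40  41  41  56 147 149 169 108 112 112 111 100 162 172 172]
 [ 36  37  37  38  38  40  76 157 140 112 111 112 112 112  80 137 174 175]
[... 656 characters left out ...]
153 164 164 163 163 163]
 [ 77  72  75  79  49  49  50  50  51  97 104  92 109 161 163 164 162 162]
 [ 97 104 104 102  48  49  49  49  51 104 104 103  79 151 165 165 165 163]
 [104 104 121 148  49  48  49  49  57 127 104 104  93 108 162 161 162 163]
 [104 105 166 163  49  49  49  49  63 165 118 104 103  86 150 162 163 162]
 [104 105 166 164  50  49  49  49  68 166 128 104 104  85 107 162 162 162]
 [104 104 115 163 136 137 136 137 139 156 102 104 104 103  94 150 159 159]
 [104 104 103 107 141 145 154 146 131 105 104 104 104 104  77 126 161 162]
 [104 104 104 106 108 110 106 111 105 103 104 104 105 104 103 100 160 160]
 [104 104 104 104 104 102 107 111 104 104 109 104 107 106  98  78 121 161]]
```

The press still stands where I placed it: its right edge and foot pixels are identical, and the rest of the difference is the arm in front. The jaws need more than 12 rows to close. I'll go back and grip it properly.

```bash
python3 -m handwheel '[{"hand":0.095,"x":0,"y":-0.005,"z":0.035,"spin":0},{"hand":0.095,"x":0,"y":-0.03,"z":0.06,"spin":0},{"hand":0.095,"x":-0.005,"y":-0.07,"z":0.06,"spin":0},{"hand":0.095,"x":-0.01,"y":-0.11,"z":0.06,"spin":0},{"hand":0.095,"x":-0.01,"y":-0.15,"z":0.06,"spin":0},{"hand":0.095,"x":-0.015,"y":-0.19,"z":0.06,"spin":0},{"hand":0.095,"x":-0.02,"y":-0.23,"z":0.06,"spin":0},{"hand":0.095,"x":-0.02,"y":-0.27,"z":0.06,"spin":0},{"hand":0.095,"x":-0.025,"y":-0.31,"z":0.06,"spin":0},{"hand":0.095,"x":-0.03,"y":-0.35,"z":0.06,"spin":0},{"hand":0.095,"x":-0.032,"y":-0.385,"z":0.06,"spin":0},{"hand":0.095,"x":-0.032,"y":-0.4055,"z":0.055,"spin":0},{"hand":0.095,"x":-0.032,"y":-0.4055,"z":0.03,"spin":0},{"hand":0.095,"x":-0.032,"y":-0.4055,"z":0.0,"spin":0},{"hand":0.095,"x":-0.032,"y":-0.4055,"z":-0.03,"spin":0},{"hand":0.095,"x":-0.032,"y":-0.4055,"z":-0.055,"spin":0},{"hand":0.095,"x":-0.032,"y":-0.4055,"z":-0.066,"spin":0},{"hand":0.095,"x":-0.032,"y":-0.4055,"z":-0.066,"spin":0},{"hand":0.095,"x":-0.032,"y":-0.4055,"z":-0.066,"spin":0}]'; python3 -m handwheel '[{"hand":0.01,"x":0,"y":0,"z":0,"spin":0},{"hand":0.01,"x":0,"y":0,"z":0,"spin":0},{"hand":0.01,"x":0,"y":0,"z":0,"spin":0},{"hand":0.01,"x":0,"y":0,"z":0,"spin":0},{"hand":0.01,"x":0,"y":0,"z":0,"spin":0},{"hand":0.01,"x":0,"y":0,"z":0,"spin":0},{"hand":0.01,"x":0,"y":0,"z":0,"spin":0},{"hand":0.01,"x":0,"y":0,"z":0,"spin":0},{"hand":0.01,"x":0,"y":0,"z":0,"spin":0},{"hand":0.01,"x":0,"y":0,"z":0,"spin":0},{"hand":0.01,"x":0,"y":0,"z":0,"spin":0},{"hand":0.01,"x":0,"y":0,"z":0,"spin":0},{"hand":0.01,"x":0,"y":0,"z":0,"spin":0},{"hand":0.01,"x":0,"y":0,"z":0,"spin":0},{"hand":0.01,"x":0,"y":0,"z":0,"spin":0}]'
```

```text
t: 26.77
eef_pos: [545.9, -226.0, 48.8]
tcp_rot: [3.141, -0.0, 0.119]
ft_force: [-0.4, -0.2, -0.9]
opening: 0.999
t: 28.02
eef_pos: [545.5, -225.7, 48.0]
tcp_rot: [-3.141, 0.0, 0.119]
ft_force: [-1.3, 0.1, 0.7]
opening: 0.265
```

```bash
python3 -m handwheel '[{"hand":0.01,"x":0,"y":0,"z":0.01,"spin":0},{"hand":0.01,"x":0,"y":0,"z":0.03,"spin":0},{"hand":0.01,"x":0,"y":0,"z":0.06,"spin":0},{"hand":0.01,"x":0,"y":0,"z":0.095,"spin":0},{"hand":0.01,"x":0,"y":0.02,"z":0.11,"spin":0},{"hand":0.01,"x":0.005,"y":0.055,"z":0.11,"spin":0},{"hand":0.01,"x":0.01,"y":0.095,"z":0.11,"spin":0},{"hand":0.01,"x":0.012,"y":0.135,"z":0.11,"spin":0},{"hand":0.01,"x":0.015,"y":0.175,"z":0.11,"spin":0},{"hand":0.01,"x":0.02,"y":0.215,"z":0.11,"spin":0},{"hand":0.01,"x":0.022,"y":0.255,"z":0.11,"spin":0},{"hand":0.01,"x":0.025,"y":0.295,"z":0.11,"spin":0},{"hand":0.01,"x":0.028,"y":0.335,"z":0.11,"spin":0},{"hand":0.01,"x":0.03,"y":0.37,"z":0.11,"spin":0},{"hand":0.01,"x":0.032,"y":0.395,"z":0.11,"spin":0},{"hand":0.01,"x":0.032,"y":0.405,"z":0.1,"spin":0},{"hand":0.01,"x":0.032,"y":0.4055,"z":0.083,"spin":0},{"hand":0.01,"x":0.032,"y":0.4055,"z":0.07,"spin":0},{"hand":0.01,"x":0.032,"y":0.4055,"z":0.066,"spin":0},{"hand":0.01,"x":0.032,"y":0.4055,"z":0.066,"spin":0}]';python3 foot.py w22
```

```text
t: 29.68
eef_pos: [577.0, 179.1, 113.1]
tcp_rot: [3.141, 0.002, 0.119]
ft_force: [-0.2, -0.7, -2.3]
opening: 0.264
[(253, 318), (248, 325), (246, 321), (243, 317)] [578.  179.3 114.8] [-3.1415e+00 -1.1000e-03  1.1860e-01] [-0.1 -0.5 -2.3] [-0.1   0.02 -0.03] 29.8333
```

```bash
python3 -m handwheel '[{"hand":0.01,"x":0,"y":0,"z":-0.003,"spin":0},{"hand":0.01,"x":0,"y":0,"z":-0.006,"spin":0},{"hand":0.01,"x":0,"y":0,"z":-0.008,"spin":0},{"hand":0.01,"x":0,"y":0,"z":-0.0095,"spin":0},{"hand":0.01,"x":0,"y":0,"z":-0.011,"spin":0},{"hand":0.01,"x":0,"y":0,"z":-0.0125,"spin":0},{"hand":0.01,"x":0,"y":0,"z":-0.014,"spin":0},{"hand":0.01,"x":0,"y":0,"z":-0.014,"spin":0}]'; python3 -m handwheel '[{"hand":0.01,"x":0,"y":0,"z":-0.001,"spin":0},{"hand":0.01,"x":0,"y":0,"z":-0.0015,"spin":0},{"hand":0.01,"x":0,"y":0,"z":-0.0015,"spin":0}]'; python3 foot.py w23
```

```text
t: 30.5
eef_pos: [577.7, 179.7, 100.2]
tcp_rot: [3.142, -0.001, 0.119]
ft_force: [0.0, -1.3, 4.1]
opening: 0.263
t: 30.75
eef_pos: [577.8, 179.8, 98.9]
tcp_rot: [-3.142, -0.001, 0.119]
ft_force: [-1.1, 0.1, 5.7]
opening: 0.267
[(254, 315), (248, 323), (246, 326), (243, 321)] [577.8 179.8  98.9] [-3.1416e+00 -8.0000e-04  1.1930e-01] [-0.5 -0.7  5.3] [-0.21  0.22  0.01] 30.9
```

```bash
python3 -m handwheel '[{"hand":0.01,"x":0,"y":0,"z":-0.001,"spin":0},{"hand":0.01,"x":0,"y":0,"z":-0.001,"spin":0}]'; python3 -m handwheel '[{"hand":0.01,"x":0,"y":0,"z":-0.001,"spin":0},{"hand":0.01,"x":0,"y":0,"z":-0.001,"spin":0}]'; python3 foot.py w24
```

```text
t: 31.07
eef_pos: [578.1, 179.8, 98.7]
tcp_rot: [-3.142, -0.002, 0.119]
ft_force: [-2.1, -0.4, 12.4]
opening: 0.263
t: 31.23
eef_pos: [578.4, 179.8, 98.5]
tcp_rot: [-3.142, -0.003, 0.119]
ft_force: [-4.9, -2.5, 19.4]
opening: 0.267
[(253, 314), (247, 322), (245, 325), (243, 320)] [578.3 179.8  98.5] [-3.1415e+00 -2.9000e-03  1.1940e-01] [-3.4 -1.4 19.5] [-0.41  0.9   0.  ] 31.3833
```

```bash
python3 -m handwheel '[{"hand":0.01,"x":-0.0007,"y":-0.0005,"z":0,"spin":0},{"hand":0.01,"x":-0.0014,"y":-0.001,"z":0,"spin":0},{"hand":0.01,"x":-0.0021,"y":-0.0015,"z":0,"spin":0},{"hand":0.01,"x":-0.0028,"y":-0.002,"z":-0.0002,"spin":0},{"hand":0.01,"x":-0.0035,"y":-0.002,"z":-0.0004,"spin":0},{"hand":0.01,"x":-0.0035,"y":-0.002,"z":-0.0004,"spin":0}]'; python3 foot.py w25
```

```text
t: 31.88
eef_pos: [576.6, 178.2, 98.4]
tcp_rot: [-3.141, -0.007, 0.119]
ft_force: [3.2, 0.6, 16.5]
opening: 0.266
[(253, 318), (248, 327), (246, 326), (244, 322)] [576.6 178.2  98.4] [-3.141  -0.0071  0.1192] [ 2.4 -0.4 16.4] [ 0.06 -0.66 -0.03] 32.0333
```

```bash
python3 -m handwheel '[{"hand":0.01,"x":-0.0007,"y":-0.0007,"z":-0.0002,"spin":0},{"hand":0.01,"x":-0.0014,"y":-0.0014,"z":-0.0004,"spin":0},{"hand":0.01,"x":-0.0018,"y":-0.002,"z":-0.0007,"spin":0},{"hand":0.01,"x":-0.0018,"y":-0.002,"z":-0.0007,"spin":0}]'; python3 foot.py w26; python3 - <<'E'
from h import *
for a in('w22','w23','w24','w25','w26'):
    L=cv2.GaussianBlur(cv2.imread('pics/'+a+'.png',0).astype(np.float32),(3,3),0);o=[]
    for u in(276,281,286):
        d=-np.gradient(L[196:218,u]);i=d.argmax();k=np.arange(max(i-2,0),min(i+3,22));o.append(round(float(196+(k*np.clip(d[k],0,None)).sum()/np.clip(d[k],0,None).sum()),2))
    print(a,'handle-foot edge row',o)
E
```

```text
t: 32.37
eef_pos: [575.5, 176.4, 98.1]
tcp_rot: [-3.141, -0.009, 0.119]
ft_force: [3.7, 1.3, 17.3]
opening: 0.268
[(253, 323), (249, 329), (247, 327), (245, 322)] [575.5 176.4  98.1] [-3.1407 -0.009   0.119 ] [ 4.3  0.8 18.1] [ 0.34 -1.11 -0.02] 32.5167
w22 handle-foot edge row [206.85, 206.85, 206.85]
w23 handle-foot edge row [207.12, 207.11, 207.12]
w24 handle-foot edge row [207.12, 207.12, 207.12]
w25 handle-foot edge row [205.38, 205.38, 205.37]
w26 handle-foot edge row [204.11, 204.11, 204.12]
```

Hand drift has tipped the press about 2.5° past upright about x (edge row 204.1 against 206.85 when hanging free). I'll back off to the upright position.

```bash
cat >> foot.py <<'E'
L=cv2.GaussianBlur(cv2.imread('pics/'+a+'.png',0).astype(np.float32),(3,3),0)
d=-np.gradient(L[196:218,281]);i=d.argmax();k=np.arange(max(i-2,0),min(i+3,22));print('edge row',round(float(196+(k*np.clip(d[k],0,None)).sum()/np.clip(d[k],0,None).sum()),2))
E
python3 -m handwheel '[{"hand":0.01,"x":0.0005,"y":0.001,"z":0,"spin":0},{"hand":0.01,"x":0.001,"y":0.002,"z":0,"spin":0},{"hand":0.01,"x":0.001,"y":0.003,"z":0,"spin":0},{"hand":0.01,"x":0.001,"y":0.003,"z":0,"spin":0}]'; python3 foot.py w27
```

```text
t: 32.85
eef_pos: [576.0, 179.2, 98.2]
tcp_rot: [-3.141, -0.008, 0.119]
ft_force: [1.4, -0.9, 20.4]
opening: 0.267
[(255, 317), (250, 325), (247, 328), (245, 323)] [576.  179.1  98.3] [-3.1412 -0.0077  0.1193] [ 1.4 -0.7 21.1] [-0.24 -0.46 -0.  ] 33.0
edge row 206.86
```

```bash
cat >> foot.py <<'E'
def he(f):
    L=cv2.GaussianBlur(cv2.imread('pics/'+f+'.png',0).astype(np.float32),(3,3),0);o=[]
    for v in(210,214,218):
        for lo,hi,s in((258,276,-1),(286,306,1)):
            d=s*np.gradient(L[v,lo:hi]);i=d.argmax();k=np.arange(max(i-2,0),min(i+3,hi-lo));wt=np.clip(d[k],0,None);o.append(round(float(lo+(k*wt).sum()/wt.sum()),1))
    return o,round(float(np.mean(o)),2)
if len(sys.argv)>2:
    for f in sys.argv[2:]:print(f,he(f))
else: print('handle x',he(a))
E
python3 foot.py w28 w2 w3 w7 w11 w22 w23 w24 w25 w26 w27 w28
```

```text
[(255, 317), (250, 326), (247, 328), (245, 323)] [576.  179.1  98.3] [-3.1412 -0.0077  0.1193] [ 1.5 -0.9 21.1] [-0.2  -0.46 -0.01] 33.15
edge row 206.83
w2 ([260.7, 301.0, 259.9, 302.1, 259.3, 303.3], 281.05)
w3 ([260.7, 300.9, 259.8, 302.0, 259.3, 303.3], 281.0)
w7 ([258.7, 298.1, 258.5, 299.7, 258.5, 301.3], 279.13)
w11 ([260.3, 300.1, 259.6, 301.3, 259.2, 302.8], 280.55)
w22 ([259.1, 298.7, 258.8, 300.1, 258.7, 301.7], 279.52)
w23 ([258.9, 298.7, 258.7, 300.0, 258.7, 301.3], 279.38)
w24 ([258.7, 297.7, 258.6, 299.3, 258.5, 300.9], 278.95)
w25 ([259.7, 300.0, 259.3, 301.3, 258.8, 302.7], 280.3)
w26 ([260.7, 301.8, 259.9, 302.9, 259.3, 303.7], 281.38)
w27 ([260.7, 300.3, 259.7, 301.6, 259.2, 302.8], 280.72)
w28 ([260.7, 300.3, 259.7, 301.6, 259.2, 302.8], 280.72)
```

The press is upright about both axes to within about 0.5°, the foot is about 5 mm from the can's middle, and contact is about 23 N. I'll ease off to about 20 N and hold.

```bash
python3 -m handwheel '[{"hand":0.01,"x":0,"y":0,"z":0.0003,"spin":0},{"hand":0.01,"x":0,"y":0,"z":0.0005,"spin":0},{"hand":0.01,"x":0,"y":0,"z":0.0005,"spin":0},{"hand":0.01,"x":0,"y":0,"z":0.0005,"spin":0},{"hand":0.01,"x":0,"y":0,"z":0.0005,"spin":0},{"hand":0.01,"x":0,"y":0,"z":0.0005,"spin":0},{"hand":0.01,"x":0,"y":0,"z":0.0005,"spin":0},{"hand":0.01,"x":0,"y":0,"z":0.0005,"spin":0},{"hand":0.01,"x":0,"y":0,"z":0.0005,"spin":0},{"hand":0.01,"x":0,"y":0,"z":0.0005,"spin":0},{"hand":0.01,"x":0,"y":0,"z":0.0005,"spin":0},{"hand":0.01,"x":0,"y":0,"z":0.0005,"spin":0},{"hand":0.01,"x":0,"y":0,"z":0.0005,"spin":0},{"hand":0.01,"x":0,"y":0,"z":0.0005,"spin":0},{"hand":0.01,"x":0,"y":0,"z":0.0005,"spin":0},{"hand":0.01,"x":0,"y":0,"z":0.0005,"spin":0},{"hand":0.01,"x":0,"y":0,"z":0.0005,"spin":0},{"hand":0.01,"x":0,"y":0,"z":0.0005,"spin":0},{"hand":0.01,"x":0,"y":0,"z":0.0005,"spin":0},{"hand":0.01,"x":0,"y":0,"z":0.0005,"spin":0}]';python3 foot.py w29; python3 -m handwheel '[{"hand":0.01,"x":0,"y":0,"z":0,"spin":0},{"hand":0.01,"x":0,"y":0,"z":0,"spin":0},{"hand":0.01,"x":0,"y":0,"z":0,"spin":0},{"hand":0.01,"x":0,"y":0,"z":0,"spin":0}]'
```

```text
t: 34.82
eef_pos: [575.8, 179.1, 98.3]
tcp_rot: [-3.141, -0.007, 0.119]
ft_force: [1.9, -0.2, 16.4]
opening: 0.264
[(255, 317), (250, 326), (247, 328), (245, 324)] [575.8 179.1  98.3] [-3.1412 -0.0072  0.1192] [ 2.1 -0.6 17.9] [-0.18 -0.68 -0.01] 34.9667
edge row 206.37
handle x ([260.7, 300.4, 259.9, 301.7, 259.3, 302.9], 280.82)
t: 35.3
eef_pos: [575.8, 179.1, 98.3]
tcp_rot: [-3.141, -0.007, 0.119]
ft_force: [1.9, -1.4, 18.6]
opening: 0.268
```

Held about 20 N for over 2 s, upright in both axes. Now I'll lift off and go back to the rest.

```bash
python3 -m handwheel '[{"hand":0.01,"x":0,"y":0,"z":0.001,"spin":0},{"hand":0.01,"x":0.001,"y":0,"z":0.003,"spin":0},{"hand":0.01,"x":0.002,"y":0,"z":0.006,"spin":0},{"hand":0.01,"x":0.002,"y":0,"z":0.01,"spin":0},{"hand":0.01,"x":0.002,"y":0,"z":0.016,"spin":0},{"hand":0.01,"x":0.002,"y":0,"z":0.03,"spin":0},{"hand":0.01,"x":0.002,"y":0,"z":0.05,"spin":0},{"hand":0.01,"x":0.002,"y":0,"z":0.07,"spin":0},{"hand":0.01,"x":0.002,"y":-0.02,"z":0.075,"spin":0},{"hand":0.01,"x":0,"y":-0.05,"z":0.075,"spin":0},{"hand":0.01,"x":0,"y":-0.085,"z":0.075,"spin":0},{"hand":0.01,"x":-0.005,"y":-0.12,"z":0.075,"spin":0},{"hand":0.01,"x":-0.01,"y":-0.155,"z":0.075,"spin":0},{"hand":0.01,"x":-0.015,"y":-0.19,"z":0.075,"spin":0},{"hand":0.01,"x":-0.02,"y":-0.225,"z":0.075,"spin":0},{"hand":0.01,"x":-0.025,"y":-0.26,"z":0.075,"spin":0},{"hand":0.01,"x":-0.028,"y":-0.295,"z":0.075,"spin":0},{"hand":0.01,"x":-0.03,"y":-0.33,"z":0.075,"spin":0},{"hand":0.01,"x":-0.03,"y":-0.355,"z":0.075,"spin":0},{"hand":0.01,"x":-0.03,"y":-0.355,"z":0.075,"spin":0}]'; python3 foot.py w30
```

```text
t: 36.97
eef_pos: [542.5, -180.3, 170.7]
tcp_rot: [3.141, 0.001, 0.116]
ft_force: [0.1, 0.7, -1.7]
opening: 0.266
[(254, 329), (249, 329), (247, 329), (244, 329)] [ 542.6 -175.9  170.7] [-3.1406e+00  1.2000e-03  1.1850e-01] [-0.5  0.5 -2.4] [-0.02  0.03  0.01] 37.1167
edge row 206.32
handle x ([259.6, 299.7, 259.2, 301.0, 258.8, 302.1], 280.07)
```

```bash
python3 -m handwheel '[{"hand":0.01,"x":0.003,"y":-0.025,"z":0,"spin":0},{"hand":0.01,"x":0.003,"y":-0.05,"z":-0.005,"spin":0},{"hand":0.01,"x":0.003,"y":-0.05,"z":-0.03,"spin":0},{"hand":0.01,"x":0.003,"y":-0.05,"z":-0.055,"spin":0},{"hand":0.01,"x":0.003,"y":-0.05,"z":-0.08,"spin":0},{"hand":0.01,"x":0.003,"y":-0.05,"z":-0.095,"spin":0},{"hand":0.01,"x":0.003,"y":-0.05,"z":-0.105,"spin":0},{"hand":0.01,"x":0.003,"y":-0.05,"z":-0.11,"spin":0},{"hand":0.01,"x":0.003,"y":-0.05,"z":-0.113,"spin":0},{"hand":0.01,"x":0.003,"y":-0.05,"z":-0.116,"spin":0},{"hand":0.01,"x":0.003,"y":-0.05,"z":-0.118,"spin":0},{"hand":0.01,"x":0.003,"y":-0.05,"z":-0.12,"spin":0},{"hand":0.01,"x":0.003,"y":-0.05,"z":-0.121,"spin":0},{"hand":0.01,"x":0.003,"y":-0.05,"z":-0.121,"spin":0}]'; python3 -m handwheel '[{"hand":0.01,"x":0,"y":0,"z":-0.001,"spin":0},{"hand":0.01,"x":0,"y":0,"z":-0.001,"spin":0},{"hand":0.01,"x":0,"y":0,"z":-0.001,"spin":0}]'; python3 -m handwheel '[{"hand":0.01,"x":0,"y":0,"z":-0.0005,"spin":0},{"hand":0.01,"x":0,"y":0,"z":-0.001,"spin":0},{"hand":0.01,"x":0,"y":0,"z":-0.001,"spin":0}]'
```

```text
t: 38.28
eef_pos: [546.3, -226.3, 50.1]
tcp_rot: [3.141, -0.0, 0.119]
ft_force: [0.6, -0.4, -2.3]
opening: 0.266
t: 38.53
eef_pos: [546.3, -226.3, 49.0]
tcp_rot: [3.142, -0.0, 0.119]
ft_force: [-0.1, 0.4, -3.0]
opening: 0.264
t: 38.78
eef_pos: [546.2, -226.3, 47.9]
tcp_rot: [-3.142, -0.0, 0.119]
ft_force: [0.0, -0.5, -2.1]
opening: 0.264
```

```bash
python3 -m handwheel '[{"hand":0.01,"x":0,"y":0,"z":-0.0005,"spin":0},{"hand":0.01,"x":0,"y":0,"z":-0.0008,"spin":0},{"hand":0.01,"x":0,"y":0,"z":-0.0008,"spin":0}]'; python3 -m handwheel '[{"hand":0.01,"x":0,"y":0,"z":-0.0004,"spin":0},{"hand":0.01,"x":0,"y":0,"z":-0.0008,"spin":0},{"hand":0.01,"x":0,"y":0,"z":-0.0008,"spin":0}]'
```

```text
t: 39.03
eef_pos: [546.3, -226.4, 47.6]
tcp_rot: [3.141, -0.0, 0.119]
ft_force: [-1.5, 0.6, 5.0]
opening: 0.262
t: 39.28
eef_pos: [546.3, -226.5, 47.5]
tcp_rot: [3.141, -0.001, 0.119]
ft_force: [-4.1, -0.4, 12.5]
opening: 0.268
```

```bash
python3 -m handwheel '[{"hand":0.01,"x":0,"y":0,"z":0.001,"spin":0},{"hand":0.01,"x":0,"y":0,"z":0.001,"spin":0},{"hand":0.03,"x":0,"y":0,"z":0.001,"spin":0},{"hand":0.04,"x":0,"y":0,"z":0.001,"spin":0},{"hand":0.06,"x":0,"y":0,"z":0.001,"spin":0},{"hand":0.095,"x":0,"y":0,"z":0.001,"spin":0},{"hand":0.095,"x":0,"y":0,"z":0.001,"spin":0},{"hand":0.095,"x":0,"y":0,"z":0.001,"spin":0},{"hand":0.095,"x":0,"y":0,"z":0.001,"spin":0},{"hand":0.095,"x":0,"y":0,"z":0.01,"spin":0},{"hand":0.095,"x":0,"y":0,"z":0.03,"spin":0},{"hand":0.095,"x":0,"y":0,"z":0.06,"spin":0},{"hand":0.095,"x":0,"y":0,"z":0.1,"spin":0},{"hand":0.095,"x":0,"y":0,"z":0.14,"spin":0},{"hand":0.095,"x":0,"y":0.02,"z":0.16,"spin":0},{"hand":0.095,"x":0,"y":0.02,"z":0.16,"spin":0},{"hand":0.095,"x":0,"y":0.02,"z":0.16,"spin":0},{"hand":0.095,"x":0,"y":0.02,"z":0.16,"spin":0}]'; python3 - <<'E'
from h import *
c=snap('wrist','w31');snap('side','s31');print(state()['eef_pos'],state()['t'])
a=cv2.imread('pics/s13.png').astype(int);b=cv2.imread('pics/s31.png').astype(int)
d=np.abs(a-b).max(2);
for n,r in dict(rest=(150,215,270,340),fixture=(240,330,215,335),solvent=(300,360,150,200),driver=(215,240,190,270),tray=(140,172,228,278),puck=(234,254,346,370),mouse=(135,155,320,348),foam=(360,385,250,318)).items():
    e=d[r[0]:r[1],r[2]:r[3]];print(n,(e>40).sum())
a0=cv2.imread('pics/s0.png').astype(int)
for n,r in dict(fixture=(240,330,215,335),solvent=(300,360,150,200),driver=(215,240,190,270),tray=(140,172,228,278),puck=(234,254,346,370),mouse=(135,155,320,348)).items():
    e=np.abs(a0-b).max(2)[r[0]:r[1],r[2]:r[3]];print('vs start',n,(e>40).sum())
# handle pose in wrist picture: dark blob ; foot white blob
im=cv2.imread('pics/w31.png').astype(int);roi=im[140:270,200:375]
dark=(roi.max(2)<75).astype(np.uint8);n,l,st,ce=cv2.connectedComponentsWithStats(dark);i=1+st[1:,4].argmax();print('dark',st[i],ce[i].round(1)+[200,140])
wh=((roi.min(2)>185)).astype(np.uint8);n,l,st,ce=cv2.connectedComponentsWithStats(wh);i=1+st[1:,4].argmax();x,y,w,h,_=st[i];print('white',st[i]);ct=(200+x+w/2,140+y+w/2*0.97);print('foot approx',onz(c,*ct,15),'w31 vs w13',(np.abs(im-cv2.imread('pics/w13.png').astype(int)).max(2)[140:240,200:375]>60).sum())
E
```

```text
t: 40.78
eef_pos: [545.9, -206.2, 205.9]
tcp_rot: [-3.141, 0.001, 0.12]
ft_force: [0.1, 0.3, -0.4]
opening: 0.995
[ 545.78036263 -206.40815408  205.10652   ] 40.8833
rest 30
fixture 0
solvent 0
driver 0
tray 0
puck 0
mouse 0
foam 0
vs start fixture 55
vs start solvent 0
vs start driver 0
vs start tray 0
vs start puck 0
vs start mouse 0
dark [ 66  63  26  25 625] [278.1 215. ]Traceback (most recent call last):
  File "<stdin>", line 13, in <module>
ValueError: attempt to get argmax of an empty sequence
```

The side view shows the press standing in the rest as after the first placing. The bystanders are unchanged, and the plate is up in the same attitude after both presses. Handing in.

```bash
python3 -c "
from cell import *
print(job_done(),state()['t'])"
```

```text
the job is handed in; nothing more can be done
the job is handed in; nothing more can be done
```

I pressed the shield can down onto its stop, let the plate spring back up, stood the press in its rest, released it and handed the job in at about 41 s. No verdict was reported. By my measurements everything was met, but the plate's levelness is only marginally confirmed.

**The press cycles:** I ran two.
- **First press:** I held it on the stop at about 19–20 N for over 2.4 s, with a short push to about 30 N beforehand to check the plate was seated. Afterwards the camera fit gave a plate tilt of about 1.7° ± 0.5°, too close to the 2° limit.
- **Second press:** I repeated it, uprighted the press by small sideways moves, and held about 20 N for over 2 s. The foot was then about 5 mm from the can's middle.

**Last checks:**
- **Plate level:** a fit on an unobstructed view gave about 1.7° after the first press, while the press itself was upright within about 0.5° during both holds. After the second press the side view of the fixture matched the first within my pixel threshold. I take the difference as camera calibration error, but I could not prove it.
- **Plate up:** it sprang back up after both presses.
- **Press in the rest:** it stands near the middle, released. I viewed it upright after the first placing; after the second I had used all my pictures, so I checked by pixel comparison only (30 pixels differed).
- **Bystanders:** the solvent, driver, puck, mouse and tray (with its adaptor) showed no change from the start. The foam was compared only between the two placings, also with no change.

**What went wrong:**
- On the second cycle I lifted before the jaws had closed and left the press standing in its rest. A pixel check showed it had not moved, and I went back and gripped it properly.
- At the final placing I pressed it onto the rest's floor with about 14 N before backing off and releasing.

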